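# Raise the spray hood's sash to its buffer and slide the bearing block in

### The arm

A 7-joint arm with a two-finger parallel gripper is mounted at the origin on a cart in front of the work surface, level with it; the furniture and walls round the work are solid. World frame = base frame: x ahead of the robot, y to its left, z up, the work surface at z = 0. Lengths are in m, angles in rad, forces in N, time in s.
With the tool pointing down it reaches from about 0.425 to 0.925 m from the base axis. Payload 6.8 kg.
Tool frame: the origin (TCP) lies at the very end of the fingers, on their centre line; the grasp point (between the pads) lies 19 mm behind it (bot.grip_depth is the distance from the TCP to the grasp point, in m); z points along the fingers, y is the direction in which the jaws open and shut (so a half turn about z gives the same grasp; the last joint's range is limited). The gripper opens to 85 mm and grips with 20 to 120 N. Pads are 22 mm wide; open, the fingers measure 114 mm over their backs; the gripper's body (76 mm by 85 mm) begins 54 mm behind the grasp point. The pads swing forward as they close: fully open they stand 13 mm farther back than shut.
Start: joints at [1.072, 0.477, 0.022, 1.555, -0.011, 1.109, -0.083], TCP at [0.257, -0.624, 0.231] pointing down, gripper open.
Joint ranges: [-2.96, 2.96], [-0.34, 2.1], [-1.41, 1.46], [0.24, 2.44], [-1.37, 4.51], [0.17, 1.92], [-2.96, 2.96]. Speed limits (rad/s): [2.39, 2.39, 3.14, 3.14, 3.14, 3.14, 3.14].

### API

Orientations are given as a unit quaternion [w, x, y, z].
In Python, from station import bot gives the robot as it stands.
- The arm moves only by the tool step_arm, never from a script. Its argument "increments" is a list of rows, each a list of 7 numbers: the shift along the world's x, y, z in m, then the turn, a rotation vector about the world's x, y, z in degrees, then the gripper command: -1 is fully open, 1 is shut, values between are in proportion. In form: [[dx, dy, dz, rx, ry, rz, fingers], ...]. A call has 1 to 10 rows; each row is the pose to reach, as a shift and turn from the pose commanded when the call began; what a row does not reach only later rows make up. A row lasts 1/12 s, in which the tool goes at most 41.7 mm and 7.16 degrees, less where a joint would pass 70% of its speed; a pose out of reach is approached as far as the arm can. A call with a gripper value outside its range is refused whole. The fingers move at their own pace and stop on an object; "force" is the grip in N (left out, the last holds). Time passes only in rows, so rows that repeat a pose let the fingers close. It gives the time, the measured TCP pose, the force and the opening at its end, in the units of the state.
- bot.get_obs(): the state, without advancing time (a new reading comes with each control period).
- bot.read_camera(name): name is "scene" or "side" or "wrist"; returns a dict with "color" (384x512x3 uint8, red, green, blue), "intrinsics" (3x3 intrinsics, pixels), "extrinsics" (4x4, takes a point from camera to world coordinates). Camera axes: x right, y up, looking along -z (the intrinsics and any distortion apply to the point x, -y, -z); pixel columns grow to the right and rows downward; lengths in m; the calibration is good to about 2 mm. A picture is of the moment at which its call begins. There is no depth.
- bot.hand_in(): hands the job in, once; it reports no verdict.
Trained networks look in the newest picture that a camera, given by its name, has taken for a name from the list of things; names that differ only in an ending like _2 or _b are one class to them, and where a whole thing is asked for, a point or a joint stands for the part that bears it (a point fixed in the world has none). Each returns a list of dicts, best first, with "conf" (0 to 1); they miss things now and then, are a little off and sometimes report something else, mostly with a low value. They report only what shows in the picture. A call takes as long as a camera call. They do not tell look-alikes from the thing itself.
- bot.recognise(thing, camera): "location" ([column, row] as shares, 0 to 1, of the picture: columns of its width, rows of its height, amid what is visible of it).
- bot.place_of(thing, camera): "location" ([column, row] as shares, 0 to 1, of the picture: columns of its width, rows of its height: a listed point, or the origin of a listed thing).
The state is a dict: "t": time; "q": joint angles; "joint_vel": joint speeds; "joint_torque": joint torques, N m; "eef_pos": TCP position; "tool_rot": TCP orientation; "contact_force": force on the tool from outside, world axes, zero at the start; "torque": the same for the moment, N m; "gripper_width": opening from 0.0 (shut) to 1.0 (fully open).
Only numpy, scipy, OpenCV 4.12 (cv2) and the standard library are available. Lean on these libraries where they do the work, as an engineer would, in place of code of your own. Each camera call takes 0.05 s, during which the arm holds its last target.

### The job

The sash of the small bench spray hood is nearly shut. Raise it by its lower edge into the yellow height band until it is snug against the soft spring buffer hidden in the head box, without ramming the buffer hard against its end, so that it stays up there. Then slide the bearing block under the raised sash until it stands wholly inside the hood, and leave the jar, tape measure and oil can where they are.

Things in the scene. Friction and masses are not known exactly. Their poses are not given: they have to be found in the camera images.
- hood: bench spray hood, fixed: aluminium jambs, clear sides, grey roof and back; 330 mm wide, 150 deep. Origin on the table under the middle of the sash; x points into the hood, y left across it, z up. No floor or sill; a fixed clear pane behind the sash from z 0.16 up; 290 mm clear between the jambs; back panel at x = 0.142. A yellow band on each jamb's front, z 0.198 to 0.242, is the height mark
- head: grey head box, 330 mm wide, z 0.265 to 0.347, hood x -0.018 to 0.028; origin and axes as hood. A rubber spring buffer hidden in it meets the sash's top. Its height differs each time: first touch with the sash origin 170 to 202 mm above the table (unmeasured); it then yields 8 mm, pushing back 1 N at first touch to 6 N at its hard end
- sash: clear counterbalanced sash, 286 mm wide, 115 tall, sliding straight up between the jambs. Origin: middle of its lower edge, on the underside, in the pane's plane; axes as the hood's; origin z 50 to 62 mm at the start. Takes 7 to 10 N of steady push to slide up and stays where it is left, also against the buffer. Red pointers 30 mm above the origin run along the yellow bands
- bearing_block: pillow block bearing: dark steel block 30x50x35 mm with a grey round bearing on top that runs along its x, 32x50x52 mm over all, 0.25 kg, standing loose on the table 85 to 105 mm in front of the sash. Origin at the centre of its underside, z up; the 50 mm width is its y
- block_mid (a point): centre of the bearing block, 26 mm above its underside, half-way up
- salve_jar: small brown jar with white lid, 47 mm round, 44 mm high, left of the hood's front; origin at the centre of its underside. Leave alone
- tape_measure: green tape measure, 32x79x67 mm, right of the hood's front; origin at the centre of its underside. Leave alone
- oil_can: green drip oil can with red tip, 52 mm round, 120 mm high, left of the hood; origin at the centre of its underside. Leave alone
- sash_lip (a point): middle of the outer edge of the sash's lip, on its underside: an aluminium flange 270 mm wide (along y) and 6 mm thick that stands 30 mm out from the pane towards the robot along the lower edge; push up under it
Things that resemble listed ones, but are neither listed nor needed, are in the scene too. Of the things that look like the bearing_block, the middle-sized one is meant.

How it is judged:
On the way, in this order (a step that is already met when the one before it is completed fails the run):
1. the sash is up in the yellow band and rests snug against the buffer (0.6 to 14 N between them), the bearing block still outside (contact force between sash and head between 0.6 and 14 N and x of block_mid in the frame of hood below -0.02 m), for 0.3 s.
2. the bearing block stands upright wholly inside the hood (x of block_mid in the frame of hood between 0.02 and 0.12 m and y of block_mid in the frame of hood between -0.135 and 0.135 m and angle between bearing_block's own z axis and vertical below 0.1 rad), for 0.2 s.
At the end, for the whole second after the job is handed in: Sash up by itself, pressing on the buffer with 0.6 to 14 N; block at rest, upright within 0.1 rad, its centre 20 to 120 mm behind the sash plane and within 135 mm of the hood's middle; jar, tape measure and oil can upright, within 30 mm of their starts (all of step 2 and contact force between sash and head between 0.6 and 14 N and linear speed of bearing_block below 0.02 m/s and linear speed of sash below 0.01 m/s); the robot touches nothing.
It fails at once if the sash is rammed against the buffer's hard end (over 14 N between them) (contact force between sash and head above 14 N).
It fails at once if the salve jar is knocked or pushed away (distance of salve_jar from where it was at the start of the episode above 0.03 m or angle between salve_jar's own z axis and vertical above 0.5 rad).
It fails at once if the tape measure is knocked or pushed away (distance of tape_measure from where it was at the start of the episode above 0.03 m or angle between tape_measure's own z axis and vertical above 0.5 rad).
It fails at once if the oil can is knocked or pushed away (distance of oil_can from where it was at the start of the episode above 0.03 m or angle between oil_can's own z axis and vertical above 0.5 rad).
It also fails if it takes over 64 s, if anything falls off the work surface, if the arm or the gripper's body presses on something with over 40 N, if the wrist force passes 120 N, or if a joint passes its speed limit or range.

## Working session

There is one attempt and no reset: what is moved stays moved. The work goes in short steps, Python scripts to look and compute and a tool call to move; the robot and the scene stay as the last step left them, time stands still between calls to the robot, and variables do not carry over. Pictures are saved under pics/ and viewed, and the job is handed in when it is done.

Besides the shell and the picture viewer there is one more tool, called after ">>>" by a JSON object that holds its "name" and its "arguments". step_arm: Moves the arm, as the interface text tells. Its arguments: {"type":"object","properties":{"increments":{"type":"array","items":{"type":"array","items":{"type":"number"}}},"force":{"type":"number"}},"required":["increments"]}

```bash
mkdir -p pics
cat > h.py <<'E'
from station import bot
import numpy as np, cv2
def snap(cam,fn):
    d=bot.read_camera(cam); cv2.imwrite('pics/'+fn,cv2.cvtColor(d['color'],cv2.COLOR_RGB2BGR)); return d
def ray(d,u,v):
    K=np.array(d['intrinsics']);E=np.array(d['extrinsics'])
    c=np.array([(u-K[0,2])/K[0,0],-(v-K[1,2])/K[1,1],-1.0])
    return E[:3,3],E[:3,:3]@c
def onz(d,u,v,z):
    o,r=ray(d,u,v); return o+r*(z-o[2])/r[2]
def tri(d1,p1,d2,p2):
    o1,r1=ray(d1,*p1);o2,r2=ray(d2,*p2)
    s=np.linalg.lstsq(np.c_[r1,-r2],o2-o1,rcond=None)[0]
    a=o1+r1*s[0];b=o2+r2*s[1]; return (a+b)/2,np.linalg.norm(a-b)
def proj(d,p):
    K=np.array(d['intrinsics']);E=np.array(d['extrinsics'])
    c=E[:3,:3].T@(np.array(p)-E[:3,3]); return K[0,0]*c[0]/-c[2]+K[0,2],K[1,1]*-c[1]/-c[2]+K[1,2]
E
python3 - <<'E'
from h import *
np.set_printoptions(precision=4,suppress=True)
o=bot.get_obs(); print(o['t'],o['eef_pos'],o['tool_rot'],o['contact_force'])
for c in ['scene','side','wrist']:
    d=snap(c,c+'0.png'); print(c,np.array(d['extrinsics'])[:3,3],np.array(d['intrinsics'])[0,0], [k for k in d])
    for t in ['hood','head','sash','bearing_block','block_mid','salve_jar','tape_measure','oil_can','sash_lip']:
        print(t,[(round(x['conf'],2),round(x['location'][0]*512),round(x['location'][1]*384)) for x in bot.place_of(t,c)])
E
```

```text
0.0 [ 0.2569 -0.6236  0.2303] [-0.0009  0.981   0.1942 -0.0003] [-0.3936 -0.8906 -0.2468]
scene [ 0.1731 -0.5378  0.5122] 384.11651714417434 ['color', 'intrinsics', 'extrinsics']
hood [(0.29, 266, 254)]
head []
sash [(0.65, 273, 200)]
bearing_block [(0.93, 267, 251), (0.92, 263, 293), (0.71, 223, 254), (0.28, 273, 203)]
block_mid [(0.68, 269, 244), (0.66, 221, 246), (0.63, 264, 281)]
salve_jar [(0.8, 199, 195)]
tape_measure []
oil_can [(0.64, 221, 180)]
sash_lip [(0.79, 262, 204)]
side [ 0.2965 -0.6788  0.7745] 399.7673064199087 ['color', 'intrinsics', 'extrinsics']
hood []
head []
sash [(0.84, 269, 197)]
bearing_block [(0.67, 240, 284), (0.56, 219, 238), (0.54, 253, 252)]
block_mid [(0.93, 235, 275), (0.89, 252, 240), (0.69, 220, 234)]
salve_jar [(0.54, 219, 175)]
tape_measure [(0.61, 304, 286)]
oil_can []
sash_lip [(0.96, 259, 203)]
wrist [ 0.3359 -0.5932  0.3733] 274.73000637269945 ['color', 'intrinsics', 'extrinsics']
hood []
head []
sash []
bearing_block []
block_mid []
salve_jar []
tape_measure []
oil_can []
sash_lip []
```

View pics/scene0.png

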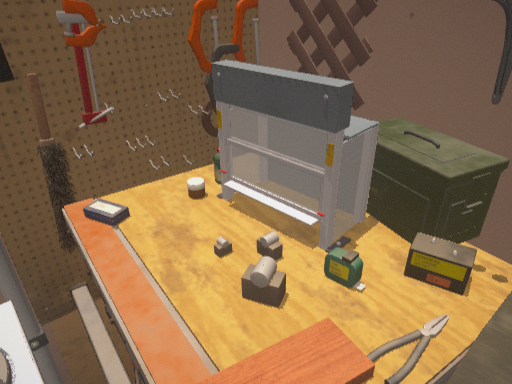

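View pics/side0.png

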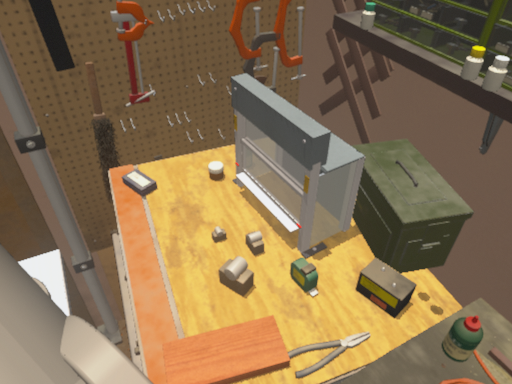

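Run:
```python
import cv2
a=cv2.imread('pics/scene0.png')[150:320,150:350];b=cv2.imread('pics/side0.png')[150:320,150:350]
cv2.imwrite('pics/crop0.png',cv2.resize(cv2.hconcat([a,b]),(800,340),interpolation=cv2.INTER_CUBIC))
from h import *
np.set_printoptions(precision=4,suppress=True)
s=bot.read_camera('scene');d=bot.read_camera('side')
for n,p,q in [('big?',(267,251),(253,252)),('near',(263,293),(240,284)),('left',(223,254),(219,238)),('lip',(262,204),(259,203)),('sash',(273,200),(269,197)),('jar',(199,195),(219,175)),('midA',(269,244),(252,240)),('midN',(264,281),(235,275)),('midL',(221,246),(220,234))]:
    print(n,tri(s,p,d,q),onz(s,*p,0),onz(d,*q,0))
print('tape',onz(d,304,286,0),'oil',onz(s,221,180,0))
```

```text
big? (array([ 0.5805, -0.087 ,  0.0306]), np.float64(0.014904358590026708)) [ 0.6075 -0.048   0.    ] [ 0.593 -0.072  0.   ]
near (array([ 0.5247, -0.135 , -0.0105]), np.float64(0.009305953117173449)) [ 0.5182 -0.1375  0.    ] [ 0.5219 -0.1477 -0.    ]
left (array([ 0.5368,  0.0178, -0.0097]), np.float64(0.0027125553474177744)) [0.53   0.0057 0.    ] [0.5336 0.0109 0.    ]
lip (array([0.6577, 0.0251, 0.0643]), np.float64(0.0008862435378581708)) [0.7275 0.1067 0.    ] [ 0.6905  0.0882 -0.    ]
sash (array([0.6959, 0.0348, 0.0589]), np.float64(0.007532616187333041)) [0.7624 0.1029 0.    ] [0.7289 0.099  0.    ]
jar (array([ 0.6421,  0.276 , -0.0127]), np.float64(0.0009804113740026993)) [0.6307 0.2555 0.    ] [0.6364 0.2612 0.    ]
midA (array([ 0.5931, -0.0685,  0.0391]), np.float64(0.003663053355729613)) [ 0.6273 -0.0324  0.    ] [ 0.6088 -0.0336  0.    ]
midN (array([ 0.5091, -0.1508,  0.0445]), np.float64(0.000317599116976774)) [ 0.541  -0.1142  0.    ] [ 0.5221 -0.1184  0.    ]
midL (array([0.5394, 0.0221, 0.005 ]), np.float64(0.0054552610829998165)) [0.5431 0.0314 0.    ] [0.5416 0.0232 0.    ]
tape [ 0.6547 -0.2188  0.    ] oil [0.7269 0.2872 0.    ]
```

View pics/crop0.png

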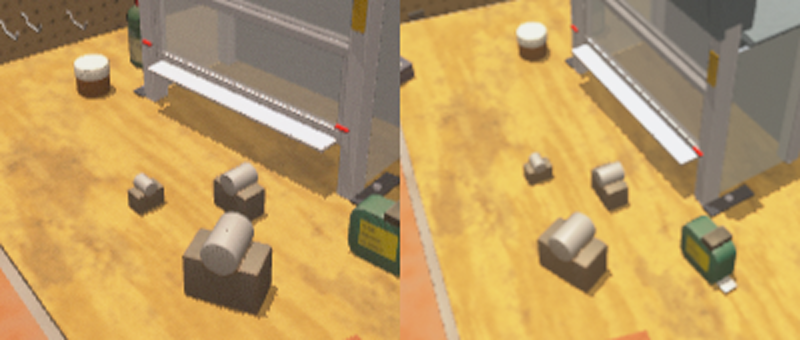

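Run:
```python
import cv2
a=cv2.imread('pics/scene0.png')[50:250,200:400];b=cv2.imread('pics/side0.png')[70:270,215:415]
cv2.imwrite('pics/cA.png',cv2.resize(a,(600,600),interpolation=cv2.INTER_CUBIC))
cv2.imwrite('pics/cB.png',cv2.resize(b,(600,600),interpolation=cv2.INTER_CUBIC))
```

```text
(no output)
```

View pics/cA.png

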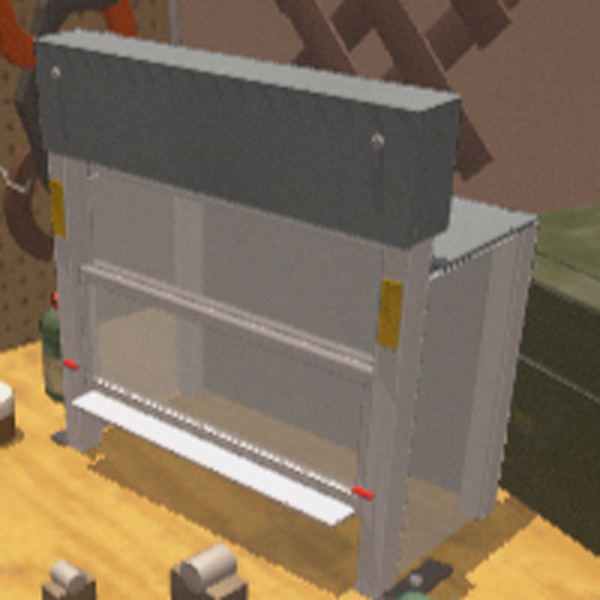

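View pics/cB.png

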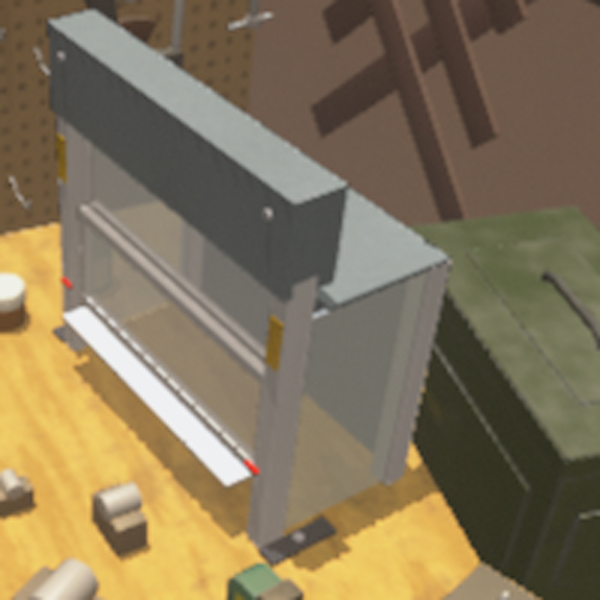

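```bash
cat > fit.py <<'E'
from h import *
from scipy.optimize import least_squares
np.set_printoptions(precision=4,suppress=True)
s=bot.read_camera('scene');d=bot.read_camera('side')
H=[((-.018,.165,.347),(212,63),(231.7,77.3)),((-.018,-.165,.347),(340,86.3),(311.7,138)),((-.018,.165,.265),(214.7,99.7),(233,108.3)),((-.018,-.165,.265),(335,132),(307.7,169.3)),((.028,-.165,.347),(354,82.3),(330.3,132.7))]
L=[((-.030,.135,.003),(224.3,183.7),(236.3,175.7)),((-.030,-.135,.003),(310.7,224.7),(290.3,231.7))]
def T(v,p):
    c,q=np.cos(v[2]),np.sin(v[2]); return [v[0]+c*p[0]-q*p[1],v[1]+q*p[0]+c*p[1],p[2]]
def f(v):
    r=[]
    for P,a,b in H: r+=[*(np.subtract(proj(s,T(v,P)),a)),*(np.subtract(proj(d,T(v,P)),b))]
    for P,a,b in L:
        P=(P[0],P[1],P[2]+v[3]); r+=[*(np.subtract(proj(s,T(v,P)),a)),*(np.subtract(proj(d,T(v,P)),b))]
    return r
R=least_squares(f,[.68,.03,0,.055]);print(R.x,np.degrees(R.x[2])); print(R.fun.reshape(-1,4))
v=R.x;print('lip mid',T(v,(-.03,0,v[3])))
# middle block: top cylinder etc
for n,p,q in [('midA',(269,244),(252,240))]: 
    w=tri(s,p,d,q)[0]; c,k=np.cos(v[2]),np.sin(v[2]); e=w[:2]-v[:2]; print(w,'hood',c*e[0]+k*e[1],-k*e[0]+c*e[1])
    for z in (.02,.026,.03): print(z,onz(s,*p,z),onz(d,*q,z))
E
python3 fit.py
python3 - <<'E'
import cv2
a=cv2.imread('pics/scene0.png')[225:275,240:300];b=cv2.imread('pics/side0.png')[220:270,230:290]
cv2.imwrite('pics/mid.png',cv2.resize(cv2.hconcat([a,b]),(780,325),interpolation=cv2.INTER_CUBIC))
E
```

```text
[0.6968 0.0348 0.0901 0.059 ] 5.163123473620759
[[-0.1503 -0.8545 -0.4213 -1.1685]
 [-0.6116  0.609   0.842   0.0228]
 [-0.2251 -0.2413 -0.6249 -2.4289]
 [-0.116   1.9844  0.9864  2.0388]
 [ 0.7115 -0.6025  0.5472 -1.1514]
 [-0.1021 -0.2095 -0.2071 -1.2345]
 [-0.3071  0.6996 -0.4973  0.4023]]
lip mid [np.float64(0.6669067784322071), np.float64(0.032127474074565135), np.float64(0.05898808249245666)]
[ 0.5931 -0.0685  0.0391] hood -0.1125997733935964 -0.09355810432562095
0.02 [ 0.6096 -0.0521  0.02  ] [ 0.6007 -0.0503  0.02  ]
0.026 [ 0.6042 -0.058   0.026 ] [ 0.5983 -0.0553  0.026 ]
0.03 [ 0.6007 -0.062   0.03  ] [ 0.5967 -0.0586  0.03  ]
```

View pics/mid.png

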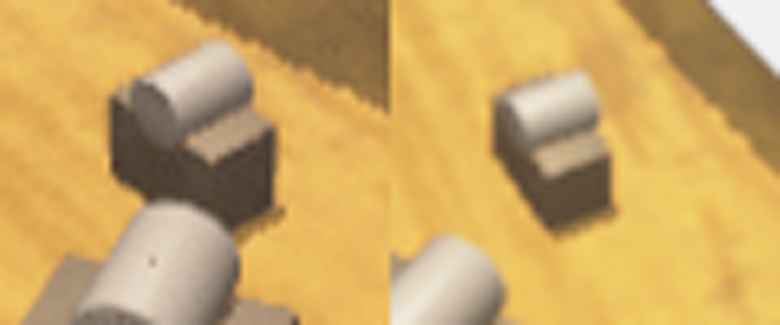

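```bash
cat > fitb.py <<'E'
from h import *
from scipy.optimize import least_squares
np.set_printoptions(precision=4,suppress=True)
s=bot.read_camera('scene');d=bot.read_camera('side')
B=[((-.015,.025,.035),(256.9,239.6),(245.7,234.9)),((-.015,.025,0),(257.2,251.9),(246,243)),((-.015,-.025,.035),(272.3,250.4),(254.3,247.4)),((.015,-.025,.035),(282,244.2),(263.5,243.1)),((-.015,-.025,0),(274.6,260.4),(255.1,256.2)),((.015,-.025,0),(281.8,257),(264,252))]
def T(v,p):
    c,q=np.cos(v[2]),np.sin(v[2]); return [v[0]+c*p[0]-q*p[1],v[1]+q*p[0]+c*p[1],p[2]]
def f(v):
    r=[]
    for P,a,b in B: r+=[*(np.subtract(proj(s,T(v,P)),a)),*(np.subtract(proj(d,T(v,P)),b))]
    return r
R=least_squares(f,[.59,-.06,0.1]);v=R.x;print(v);print(R.fun.reshape(-1,4))
h=[.6968,.0348,.0901];c,k=np.cos(h[2]),np.sin(h[2]);e=v[:2]-h[:2];print('hood',c*e[0]+k*e[1],-k*e[0]+c*e[1])
E
python3 fitb.py
```

```text
[ 0.6038 -0.0607  0.0285]
[[-0.618  -0.7724 -0.5786 -1.0201]
 [-0.6858  0.18   -0.7124  0.1999]
 [ 0.5999 -0.7086 -0.0276 -0.4451]
 [ 1.4577 -0.6368  1.439  -0.3411]
 [-1.837   2.8483 -0.8648  0.0852]
 [ 1.2879 -0.0216  0.6612  0.0878]]
hood -0.1011655191068168 -0.08672074713423267
```

The look-alikes in the scene image are the small block at (223,250), the middle one at (267,247) and the big one at (263,283). I'm taking the middle one, and the crop confirms it. It sits about 100 mm in front of the sash. Next I move the arm in front of the hood.

>>> {"name": "step_arm", "arguments": {"increments": [[0.11,0.32,0.05,0,0,-9,-0.2],[0.11,0.32,0.05,0,0,-9,-0.2],[0.11,0.32,0.05,0,0,-9,-0.2],[0.11,0.32,0.05,0,0,-9,-0.2],[0.11,0.32,0.05,0,0,-9,-0.2],[0.11,0.32,0.05,0,0,-9,-0.2],[0.11,0.32,0.05,0,0,-9,-0.2],[0.11,0.32,0.05,0,0,-9,-0.2],[0.11,0.32,0.05,0,0,-9,-0.2],[0.11,0.32,0.05,0,0,-9,-0.2]]}}

```text
t: 2.63
eef_pos: [0.369, -0.301, 0.2823]
tool_rot: [0.0, 0.993, 0.12, 0.001]
contact_force: [0.2, -0.8, -0.4]
gripper_width: 0.6
```

>>> {"name": "step_arm", "arguments": {"increments": [[0.11,0.33,0.0,0,0,-8.2,-0.2],[0.11,0.33,0.0,0,0,-8.2,-0.2],[0.11,0.33,0.0,0,0,-8.2,-0.2],[0.11,0.33,0.0,0,0,-8.2,-0.2],[0.11,0.33,0.0,0,0,-8.2,-0.2],[0.11,0.33,0.0,0,0,-8.2,-0.2],[0.11,0.33,0.0,0,0,-8.2,-0.2],[0.11,0.33,0.0,0,0,-8.2,-0.2],[0.11,0.33,0.0,0,0,-8.2,-0.2],[0.11,0.33,0.0,0,0,-8.2,-0.2]]}}

```text
t: 3.47
eef_pos: [0.4787, 0.0301, 0.2814]
tool_rot: [-0.001, 0.999, 0.048, 0.001]
contact_force: [-0.4, 0.1, 0.8]
gripper_width: 0.595
```

>>> {"name": "step_arm", "arguments": {"increments": [[0,0,0,0.6,-6.5,0,0.3],[0,0,0,1.2,-13,0,0.3],[0,0,0,1.8,-19.4,0,0.3],[0,0,0,2.4,-25.9,0,0.3],[0,0,0,2.9,-32.4,0,0.3],[0,0,0,3.5,-38.8,0,0.3],[0,0,0,4.1,-45.3,0,0.3],[0,0,0,4.7,-51.8,0,0.3],[0,0,0,5.3,-58.2,0,0.3],[0,0,0,5.9,-64.7,0,0.3]]}}

```text
t: 4.3
eef_pos: [0.4931, 0.0243, 0.2999]
tool_rot: [0.004, 0.923, 0.032, 0.383]
contact_force: [0.8, 0.2, -0.6]
gripper_width: 0.351
```

Run:
```python
from h import *
from scipy.spatial.transform import Rotation as R
np.set_printoptions(precision=3,suppress=True)
o=bot.get_obs();q=o['tool_rot'];print(o['q'],o['eef_pos'],o['gripper_width']);print(R.from_quat([*q[1:],q[0]]).as_matrix())
snap('scene','s1.png');snap('side','d1.png')
```

```text
[ 0.04  -0.208 -0.293  2.427  0.666  0.185 -2.384] [0.493 0.024 0.3  ] 0.350674044450575
[[ 0.705  0.057  0.707]
 [ 0.063 -0.998  0.018]
 [ 0.707  0.032 -0.707]]
```

View pics/s1.png

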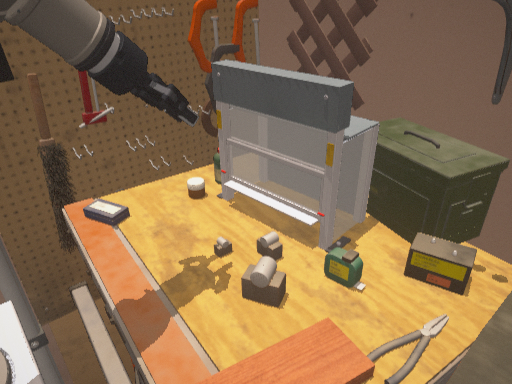

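>>> {"name": "step_arm", "arguments": {"increments": [[0.03,0,-0.03,0,0,0,0.3],[0.06,0,-0.06,0,0,0,0.3],[0.09,0,-0.09,0,0,0,0.3],[0.12,0,-0.12,0,0,0,0.3],[0.12,0,-0.14,0,0,0,0.3],[0.12,0,-0.16,0,0,0,0.3],[0.12,0,-0.16,0,0,0,0.3],[0.12,0,-0.16,0,0,0,0.3]]}}

```text
t: 5.07
eef_pos: [0.5552, 0.0186, 0.2581]
tool_rot: [0.017, 0.929, 0.044, 0.368]
contact_force: [-0.2, -0.1, -0.3]
gripper_width: 0.354
```

```bash
cat > st.py <<'E'
from h import *
from scipy.spatial.transform import Rotation as R
np.set_printoptions(precision=3,suppress=True)
o=bot.get_obs();q=o['tool_rot'];print(o['t'],o['q'],np.array(o['eef_pos']),o['gripper_width'],np.array(o['contact_force']));print(R.from_quat([*q[1:],q[0]]).as_matrix())
E
python3 st.py
```

```text
5.0667 [-0.129 -0.012 -0.113  2.363  1.269  0.171 -2.92 ] [0.555 0.019 0.258] 0.35358377853873507 [-0.215 -0.07  -0.265]
[[ 0.726  0.069  0.684]
 [ 0.094 -0.996  0.001]
 [ 0.681  0.064 -0.729]]
```

```bash
cat > kin.py <<'E'
import numpy as np, itertools
from scipy.spatial.transform import Rotation as R
from scipy.optimize import least_squares
Q=lambda q:R.from_quat([*q[1:],q[0]])
D=[([1.072,.477,.022,1.555,-.011,1.109,-.083],[.2569,-.6236,.2303],Q([-.0009,.981,.1942,-.0003])),
([.04,-.208,-.293,2.427,.666,.185,-2.384],[.493,.024,.3],Q([.004,.923,.032,.383])),
([-.129,-.012,-.113,2.363,1.269,.171,-2.92],[.5552,.0186,.2581],Q([.017,.929,.044,.368]))]
def fk(q,p,s):
    h,a,b,t,y0,y7,e1,e2=p
    r=R.from_euler('z',y0+s[0]*q[0])*R.from_euler('y',q[1])
    x=np.array([0,0,h])+r.apply([0,0,a]); 
    r=r*R.from_euler('z',s[1]*q[2]); x=x+r.apply([e1,0,0]); r=r*R.from_euler('y',q[3]); x=x+r.apply([e2,0,b])
    r=r*R.from_euler('z',s[2]*q[4])*R.from_euler('y',q[5])*R.from_euler('z',s[3]*q[6]); x=x+r.apply([0,0,t])
    return x,r*R.from_euler('z',y7)
def fit():
    best=None
    for s in itertools.product([1,-1],repeat=4):
      for y0 in (0,1.57,3.14,-1.57):
       for y7 in (0,1.57,3.14,-1.57):
        f=lambda p:np.concatenate([np.r_[(fk(q,p,s)[0]-x)*3,(fk(q,p,s)[1]*r.inv()).as_rotvec()] for q,x,r in D]+[0.02*np.array(p[6:])])
        o=least_squares(f,[.35,.45,.45,.25,y0,y7,0,0],max_nfev=40)
        if best is None or o.cost<best[0]: best=(o.cost,s,o.x,o.fun)
    return best
if __name__=='__main__':
    np.set_printoptions(precision=4,suppress=True)
    b=fit();print(b)
    np.save('kin.npy',np.r_[b[1],b[2]])
E
python3 kin.py
```

```text
(np.float64(0.004092953374685423), (-1, -1, -1, -1), array([ 0.3789,  0.6299,  0.5285,  0.4418, -0.078 ,  1.5078, -0.0649,
        0.0688]), array([ 0.0276,  0.0113, -0.0019, -0.0024, -0.001 , -0.0144,  0.0071,
        0.0131, -0.0193, -0.0445,  0.0009, -0.0331, -0.0068,  0.    ,
        0.0212, -0.0434,  0.0019, -0.032 , -0.0013,  0.0014]))
```

>>> {"name": "step_arm", "arguments": {"increments": [[0.0,0,0.05,-1,11,0,0.3],[0,0,0.05,-2,22,0,0.3],[0,0,0.05,-3,33,0,0.3],[0,0,0.05,-3,33,0,0.3],[0,0,0.05,-3,33,0,0.3]]}}

```text
t: 5.48
eef_pos: [0.5537, 0.013, 0.3071]
tool_rot: [0.048, 0.966, 0.033, 0.25]
contact_force: [1.4, -0.9, -0.6]
gripper_width: 0.351
```

```bash
python3 st.py
```

```text
5.4833 [-0.118 -0.024 -0.133  2.121  0.351  0.594 -2.002] [0.554 0.013 0.307] 0.35062645963917893 [ 1.398 -0.936 -0.609]
[[ 0.872  0.039  0.487]
 [ 0.088 -0.993 -0.077]
 [ 0.481  0.11  -0.87 ]]
```

>>> {"name": "step_arm", "arguments": {"increments": [[0.0,0.04,-0.02,0,0,7,0.3],[0,0.08,-0.02,0,0,14,0.3],[0,0.12,-0.02,0,0,21,0.3],[0,0.15,-0.02,0,0,28,0.3],[0,0.15,-0.02,0,0,35,0.3]]}}

```text
t: 5.9
eef_pos: [0.5553, 0.1693, 0.2877]
tool_rot: [-0.025, 0.917, 0.305, 0.257]
contact_force: [0.4, 0.6, -0.2]
gripper_width: 0.348
```

```bash
python3 st.py
```

```text
5.9 [-0.17   0.046 -0.233  2.1    0.002  0.473 -1.33 ] [0.555 0.169 0.288] 0.34811402699156563 [ 0.414  0.581 -0.227]
[[ 0.682  0.572  0.456]
 [ 0.545 -0.813  0.203]
 [ 0.487  0.11  -0.867]]
```

```bash
cat > kin2.py <<'E'
import numpy as np, itertools
from scipy.spatial.transform import Rotation as R
from scipy.optimize import least_squares
M=lambda m:R.from_matrix(m)
Q=lambda q:R.from_quat([*q[1:],q[0]])
D=[([1.072,.477,.022,1.555,-.011,1.109,-.083],[.2569,-.6236,.2303],Q([-.0009,.981,.1942,-.0003])),
([.04,-.208,-.293,2.427,.666,.185,-2.384],[.493,.024,.3],M([[.705,.057,.707],[.063,-.998,.018],[.707,.032,-.707]])),
([-.129,-.012,-.113,2.363,1.269,.171,-2.92],[.5552,.0186,.2581],M([[.726,.069,.684],[.094,-.996,.001],[.681,.064,-.729]])),
([-.118,-.024,-.133,2.121,.351,.594,-2.002],[.554,.013,.307],M([[.872,.039,.487],[.088,-.993,-.077],[.481,.11,-.87]])),
([-.17,.046,-.233,2.1,.002,.473,-1.33],[.555,.169,.288],M([[.682,.572,.456],[.545,-.813,.203],[.487,.11,-.867]]))]
def orient(q,p,s):
    r=R.identity()
    for i in range(7): r=r*R.from_euler('zyzyzyz'[i],s[i]*q[i]+ (p[0] if i==0 else 0))
    return r*R.from_euler('z',p[1])
res=[]
for s in itertools.product([1,-1],repeat=7):
  for y0 in (0,1.57,3.14,-1.57):
   for y7 in (0,1.57,3.14,-1.57):
    f=lambda p:np.concatenate([(orient(q,p,s)*r.inv()).as_rotvec() for q,x,r in D])
    o=least_squares(f,[y0,y7],max_nfev=20); res.append((o.cost,s,o.x))
res.sort(key=lambda r:r[0])
for r in res[:6]: print(r)
E
python3 kin2.py
```

```text
(np.float64(5.487291884194031e-06), (-1, -1, -1, -1, -1, -1, -1), array([-3.14147927, -1.57062576]))
(np.float64(5.487291884194179e-06), (-1, -1, -1, -1, -1, -1, -1), array([ 3.14170604, -1.57062576]))
(np.float64(5.487291884194232e-06), (-1, 1, -1, 1, -1, 1, -1), array([1.13388026e-04, 1.57096689e+00]))
(np.float64(5.487291884194253e-06), (-1, -1, -1, -1, -1, -1, -1), array([3.14170604, 4.71255955]))
(np.float64(5.4872918841943294e-06), (-1, 1, -1, 1, -1, 1, -1), array([1.13388182e-04, 1.57096689e+00]))
(np.float64(5.487291884194366e-06), (-1, -1, -1, -1, -1, -1, -1), array([3.14170604, 4.71255955]))
```

```bash
cat >> kin2.py <<'E'
s=(-1,1,-1,1,-1,1,-1)
def rots(q):
    r=R.identity();o=[r]
    for i in range(7): r=r*R.from_euler('zyzyzyz'[i],s[i]*q[i]); o.append(r)
    return o
# offsets: h (z), after q2: (x,y,z)a ; after q4 (x,y,z) b; after q6 (x,y,z); 
def A(q):
    o=rots(q); e=np.eye(3)
    c=[[0,0,1]]+[o[2].apply(v) for v in e]+[o[4].apply(v) for v in e]+[o[6].apply(v) for v in e]
    return np.array(c).T
if 1:
    Am=np.vstack([A(q) for q,x,r in D]);b=np.concatenate([x for q,x,r in D])
    lam=1e-3;L=lam*np.diag([0,1,1,0,1,1,0,1,1,0])
    sol=np.linalg.lstsq(np.vstack([Am,L]),np.r_[b,np.zeros(10)],rcond=None)[0]
    np.set_printoptions(precision=4,suppress=True);print(sol);print((Am@sol-b).reshape(-1,3))
E
python3 kin2.py|tail -7
```

```text
[ 0.2896  0.0018 -0.037   0.538  -0.0001 -0.0253  0.4707 -0.0007 -0.
  0.3272]
[[-0.     -0.      0.0001]
 [-0.0001 -0.0003  0.0001]
 [ 0.0001  0.0002 -0.    ]
 [-0.0001  0.     -0.0003]
 [ 0.0001  0.0001  0.0002]]
```

```bash
cat > ik.py <<'E'
import numpy as np
from scipy.spatial.transform import Rotation as R
from scipy.optimize import least_squares
s=(-1,1,-1,1,-1,1,-1)
P=[0.2896,.0018,-.037,.538,-.0001,-.0253,.4707,-.0007,0,.3272]
lo=np.array([-2.96,-.34,-1.41,.24,-1.37,.17,-2.96])+.02;hi=np.array([2.96,2.1,1.46,2.44,4.51,1.92,2.96])-.02
def fk(q):
    r=R.identity();x=np.array([0,0,P[0]])
    for i in range(7):
        r=r*R.from_euler('zyzyzyz'[i],s[i]*q[i])
        if i in(1,3,5): k=1+3*(i//2); x=x+r.apply(P[k:k+3])
    return x,r*R.from_euler('z',np.pi/2)
h=(.6968,.0348,.0901)
def W(x,y,z):
    c,k=np.cos(h[2]),np.sin(h[2]);return np.array([h[0]+c*x-k*y,h[1]+k*x+c*y,z])
def ori(tilt,roll,yaw=np.degrees(h[2])):
    # tool z forward-down; roll about tool z (deg), roll0: tool x forward/up
    d=R.from_euler('z',yaw,degrees=True)*R.from_euler('y',-tilt,degrees=True)*R.from_matrix([[1,0,0],[0,-1,0],[0,0,-1]])
    return d*R.from_euler('z',roll,degrees=True)
def ik(x,r,g,w=.01,pref=None):
    pref=g if pref is None else pref
    f=lambda q:np.r_[(fk(q)[0]-x)*10,(fk(q)[1]*r.inv()).as_rotvec()*3,w*(q-pref)]
    o=least_squares(f,np.clip(g,lo,hi),bounds=(lo,hi));X,Rr=fk(o.x)
    return o.x,np.linalg.norm(X-x),np.degrees((Rr*r.inv()).magnitude())
E
python3 - <<'E'
from ik import *
np.set_printoptions(precision=3,suppress=True)
for roll in (0,45,90,135,-45,-90,-135,180):
  for tilt,x,y,z in ((65,-.06,0,.03),(65,-.01,0,.19),(65,.02,-.087,.02),(45,-.13,-.087,.02)):
    best=min((ik(W(x,y,z),ori(tilt,roll),np.array([0,.8,0,2.3,3.14,1,g7]),.003) for g7 in(-1.5,0,1.5)),key=lambda t:t[1]*10+t[2]*.05)
    r=ori(tilt,roll); print(roll,tilt,x,z,best[0],'%.4f %.2f'%best[1:], 'camoff',r.apply([.085,0,-.143]) if x==-.06 else '')
E
```

```text
0 65 -0.06 0.03 [-0.02   0.874 -0.186  2.42   3.032  1.289  1.71 ] 0.0000 0.00 camoff [-0.093 -0.008  0.137]
0 65 -0.01 0.19 [-0.156  0.447 -0.026  2.363  3.023  0.805  1.626] 0.0000 0.00 camoff 
0 65 0.02 0.02 [0.017 0.885 0.019 2.228 3.269 1.108 1.551] 0.0000 0.00 camoff 
0 45 -0.13 0.02 [ 0.371  0.655 -0.352  2.42   3.1    0.674  1.878] 0.0000 0.00 camoff 
45 65 -0.06 0.03 [ 0.098  0.887 -0.314  2.411  3.023  1.283  1.033] 0.0000 0.00 camoff [-0.098 -0.069  0.115]
45 65 -0.01 0.19 [ 0.047  0.459 -0.261  2.346  2.95   0.804  0.982] 0.0000 0.00 camoff 
45 65 0.02 0.02 [-0.186  0.918  0.256  2.244  3.295  1.16   0.565] 0.0000 0.00 camoff 
45 45 -0.13 0.02 [ 0.372  0.655 -0.352  2.42   3.099  0.674  1.093] 0.0000 0.00 camoff 
90 65 -0.06 0.03 [ 0.361  0.965 -0.599  2.392  3.003  1.272  0.512] 0.0000 0.00 camoff [-0.121 -0.096  0.06 ]
90 65 -0.01 0.19 [-0.138  0.447 -0.047  2.361  3.016  0.804  0.067] 0.0000 0.00 camoff 
90 65 0.02 0.02 [ 0.037  0.884 -0.004  2.226  3.267  1.103 -0.001] 0.0000 0.00 camoff 
90 45 -0.13 0.02 [ 0.544  0.697 -0.549  2.407  2.966  0.665  0.516] 0.0000 0.00 
[... 1195 characters left out ...]
1.28  -2.066] 0.0000 0.00 camoff [-0.16   0.046  0.006]
-135 65 -0.01 0.19 [ 0.085  0.464 -0.306  2.343  2.937  0.805 -2.132] 0.0000 0.00 camoff 
-135 65 0.02 0.02 [ 0.288  0.901 -0.293  2.206  3.226  1.047 -2.11 ] 0.0000 0.00 camoff 
-135 45 -0.13 0.02 [ 0.372  0.655 -0.352  2.42   3.099  0.674 -2.049] 0.0000 0.00 camoff 
180 65 -0.06 0.03 [ 0.387  0.977 -0.628  2.39   3.002  1.272 -1.03 ] 0.0000 0.00 camoff [-0.165 -0.015 -0.017]
180 65 -0.01 0.19 [-0.12   0.447 -0.067  2.36   3.01   0.804 -1.491] 0.0000 0.00 camoff 
180 65 0.02 0.02 [ 0.057  0.883 -0.027  2.225  3.264  1.098 -1.553] 0.0000 0.00 camoff 
180 45 -0.13 0.02 [ 0.57   0.706 -0.579  2.405  2.945  0.666 -1.021] 0.0000 0.00 camoff
```

```bash
cat > plan.py <<'E'
from ik import *
from station import bot
import sys
np.set_printoptions(precision=3,suppress=True)
def plan(qg,n=10,maxdeg=6.6,grip=.3):
    o=bot.get_obs();q0=np.array(o['q']);x0,r0=fk(q0)
    print('fk err',x0-np.array(o['eef_pos']),'q',q0)
    qs=[q0];rows=[];lam=0
    tot=1
    lam=0.
    while len(rows)<n and lam<1:
        st=1-lam
        xl,rl=fk(q0+(qg-q0)*lam)
        while 1:
            xn,rn=fk(q0+(qg-q0)*(lam+st))
            if np.degrees((rn*rl.inv()).magnitude())<maxdeg and np.linalg.norm(xn-xl)<.035 and np.max(np.abs((qg-q0)*st)*12)<1.6:break
            st*=.95
        lam+=st
        rows.append([*np.round(xn-x0,3),*np.round((rn*r0.inv()).as_rotvec(degrees=True),1),grip])
        end=xn
    print('lam',lam,'end',end,'qend',q0+(qg-q0)*lam);print('[['+'], ['.join(', '.join('%g'%v for v in r) for r in rows)+']]')
E
cat > go.py <<'E'
from plan import *
qg,e1,e2=ik(W(-.12,0.0,.22),ori(60,0),np.array([-.1,.4,-.1,2.3,3.1,.8,1.6]),.003)
print(qg,e1,e2)
q0=np.array(bot.get_obs()['q'])
for l in np.linspace(0,1,9): x,r=fk(q0+(qg-q0)*l); print(l,x,r.as_matrix()[:,2])
plan(qg)
E
python3 go.py
```

```text
[ 1.009  0.579 -1.39   2.42   2.377  0.735  2.585] 0.013361960184533402 2.1847273376864305
0.0 [0.555 0.169 0.288] [ 0.456  0.203 -0.867]
0.125 [0.54  0.113 0.231] [ 0.403  0.056 -0.913]
0.25 [0.529 0.062 0.19 ] [ 0.379 -0.068 -0.923]
0.375 [0.526 0.021 0.162] [ 0.39  -0.154 -0.908]
0.5 [ 0.531 -0.007  0.146] [ 0.439 -0.196 -0.877]
0.625 [ 0.543 -0.019  0.142] [ 0.521 -0.188 -0.833]
0.75 [ 0.56  -0.016  0.151] [ 0.626 -0.134 -0.768]
0.875 [ 0.578 -0.     0.178] [ 0.739 -0.04  -0.672]
1.0 [0.59  0.024 0.224] [ 0.843  0.081 -0.532]
fk err [-0.001 -0.001 -0.   ] q [-0.17   0.046 -0.233  2.1    0.002  0.473 -1.33 ]
lam 0.18554711087241565 end [0.534 0.088 0.209] qend [ 0.049  0.145 -0.447  2.16   0.443  0.522 -0.604]
[[-0.002, -0.008, -0.009, -4, -0.5, 4.9, 0.3], [-0.005, -0.017, -0.019, -8.1, -0.9, 10.1, 0.3], [-0.007, -0.025, -0.028, -12, -1.2, 15.2, 0.3], [-0.009, -0.033, -0.036, -15.8, -1.5, 20.3, 0.3], [-0.011, -0.041, -0.044, -19.6, -1.7, 25.6, 0.3], [-0.013, -0.049, -0.052, -23.2, -1.8, 30.8, 0.3], [-0.015, -0.058, -0.059, -26.8, -1.9, 36.3, 0.3], [-0.017, -0.066, -0.066, -30.3, -1.9, 41.7, 0.3], [-0.019, -0.073, -0.072, -33.6, -1.9, 47.1, 0.3], [-0.021, -0.081, -0.079, -36.9, -1.8, 52.7, 0.3]]
```

```bash
sed -i 's/^qg,e1,e2=.*/qg,e1,e2=ik(W(-.10,0.0,.17),ori(45,0),np.array([-.1,.4,-.1,2.3,3.1,.5,1.6]),.003)/' go.py; python3 go.py
```

```text
[-0.213  0.241  0.033  2.388  2.924  0.276  1.71 ] 2.393463602485524e-07 0.00010251184591001594
0.0 [0.555 0.169 0.288] [ 0.456  0.203 -0.867]
0.125 [0.572 0.104 0.265] [ 0.504  0.044 -0.862]
0.25 [0.59  0.052 0.254] [ 0.563 -0.076 -0.823]
0.375 [0.608 0.017 0.25 ] [ 0.626 -0.146 -0.766]
0.5 [ 0.623 -0.002  0.246] [ 0.685 -0.165 -0.71 ]
0.625 [ 0.632 -0.006  0.238] [ 0.729 -0.14  -0.67 ]
0.75 [0.632 0.001 0.223] [ 0.751 -0.083 -0.655]
0.875 [0.62  0.013 0.2  ] [ 0.744 -0.01  -0.668]
1.0 [0.597 0.026 0.17 ] [ 0.704  0.064 -0.707]
fk err [-0.001 -0.001 -0.   ] q [-0.17   0.046 -0.233  2.1    0.002  0.473 -1.33 ]
lam 0.1979960874832562 end [0.582 0.072 0.257] qend [-0.179  0.085 -0.18   2.157  0.581  0.434 -0.728]
[[0.003, -0.011, -0.005, -4.3, -1.5, 4.7, 0.3], [0.005, -0.022, -0.009, -8.6, -2.8, 9.3, 0.3], [0.008, -0.032, -0.013, -12.7, -4, 13.9, 0.3], [0.011, -0.043, -0.016, -17, -5.1, 18.7, 0.3], [0.013, -0.052, -0.019, -21.1, -6.1, 23.4, 0.3], [0.016, -0.062, -0.022, -25.4, -7.1, 28.3, 0.3], [0.019, -0.072, -0.025, -29.6, -7.9, 33.1, 0.3], [0.022, -0.08, -0.027, -33.6, -8.6, 37.9, 0.3], [0.025, -0.089, -0.029, -37.8, -9.2, 42.9, 0.3], [0.028, -0.097, -0.03, -41.8, -9.7, 47.7, 0.3]]
```

>>> {"name": "step_arm", "arguments": {"increments": [[0.003,-0.011,-0.005,-4.3,-1.5,4.7,0.3],[0.005,-0.022,-0.009,-8.6,-2.8,9.3,0.3],[0.008,-0.032,-0.013,-12.7,-4,13.9,0.3],[0.011,-0.043,-0.016,-17,-5.1,18.7,0.3],[0.013,-0.052,-0.019,-21.1,-6.1,23.4,0.3],[0.016,-0.062,-0.022,-25.4,-7.1,28.3,0.3],[0.019,-0.072,-0.025,-29.6,-7.9,33.1,0.3],[0.022,-0.08,-0.027,-33.6,-8.6,37.9,0.3],[0.025,-0.089,-0.029,-37.8,-9.2,42.9,0.3],[0.028,-0.097,-0.03,-41.8,-9.7,47.7,0.3]]}}

```text
t: 6.73
eef_pos: [0.5833, 0.0644, 0.2564]
tool_rot: [0.222, 0.647, 0.708, 0.177]
contact_force: [-0.3, 0.7, -0.5]
gripper_width: 0.347
```

```bash
python3 go.py
```

```text
[-0.213  0.241  0.033  2.388  2.924  0.276  1.71 ] 2.393463602485524e-07 0.00010251184591001594
0.0 [0.583 0.064 0.256] [ 0.543 -0.036 -0.839]
0.125 [0.597 0.031 0.251] [ 0.59 -0.11 -0.8 ]
0.25 [0.61  0.008 0.248] [ 0.638 -0.152 -0.755]
0.375 [ 0.621 -0.005  0.244] [ 0.683 -0.162 -0.712]
0.5 [ 0.629 -0.008  0.239] [ 0.72  -0.146 -0.679]
0.625 [ 0.631 -0.005  0.229] [ 0.743 -0.107 -0.661]
0.75 [0.627 0.004 0.214] [ 0.75  -0.054 -0.659]
0.875 [0.616 0.015 0.194] [ 0.737  0.006 -0.676]
1.0 [0.597 0.026 0.17 ] [ 0.704  0.064 -0.707]
fk err [-0.001 -0.    -0.   ] q [-0.149  0.085 -0.197  2.165  0.6    0.423 -0.744]
lam 0.2445795506480146 end [0.61  0.009 0.248] qend [-0.165  0.123 -0.14   2.219  1.168  0.387 -0.143]
[[0.003, -0.007, -0.001, -4.4, -0.4, 4.9, 0.3], [0.006, -0.014, -0.003, -8.6, -0.6, 9.6, 0.3], [0.008, -0.021, -0.004, -13, -0.8, 14.5, 0.3], [0.011, -0.027, -0.005, -17.3, -1, 19.3, 0.3], [0.014, -0.033, -0.005, -21.7, -1, 24.2, 0.3], [0.017, -0.038, -0.006, -26, -1, 29, 0.3], [0.019, -0.043, -0.007, -30.3, -0.9, 33.9, 0.3], [0.022, -0.048, -0.007, -34.6, -0.8, 38.7, 0.3], [0.024, -0.052, -0.008, -38.9, -0.6, 43.6, 0.3], [0.027, -0.056, -0.008, -43.1, -0.3, 48.4, 0.3]]
```

Tracking the plan very well.

>>> {"name": "step_arm", "arguments": {"increments": [[0.003,-0.007,-0.001,-4.4,-0.4,4.9,0.3],[0.006,-0.014,-0.003,-8.6,-0.6,9.6,0.3],[0.008,-0.021,-0.004,-13,-0.8,14.5,0.3],[0.011,-0.027,-0.005,-17.3,-1,19.3,0.3],[0.014,-0.033,-0.005,-21.7,-1,24.2,0.3],[0.017,-0.038,-0.006,-26,-1,29,0.3],[0.019,-0.043,-0.007,-30.3,-0.9,33.9,0.3],[0.022,-0.048,-0.007,-34.6,-0.8,38.7,0.3],[0.024,-0.052,-0.008,-38.9,-0.6,43.6,0.3],[0.027,-0.056,-0.008,-43.1,-0.3,48.4,0.3]]}}

```text
t: 7.57
eef_pos: [0.6099, 0.0081, 0.2482]
tool_rot: [0.347, 0.183, 0.92, -0.012]
contact_force: [-0.9, 0.1, -0.5]
gripper_width: 0.349
```

```bash
python3 go.py
```

```text
[-0.213  0.241  0.033  2.388  2.924  0.276  1.71 ] 2.393463602485524e-07 0.00010251184591001594
0.0 [0.609 0.008 0.248] [ 0.634 -0.15  -0.759]
0.125 [ 0.618 -0.003  0.246] [ 0.669 -0.163 -0.725]
0.25 [ 0.625 -0.008  0.242] [ 0.7   -0.159 -0.696]
0.375 [ 0.63  -0.009  0.237] [ 0.726 -0.14  -0.674]
0.5 [ 0.631 -0.006  0.229] [ 0.743 -0.109 -0.661]
0.625 [0.629 0.001 0.218] [ 0.75  -0.07  -0.658]
0.75 [0.623 0.009 0.205] [ 0.747 -0.025 -0.665]
0.875 [0.612 0.018 0.189] [ 0.731  0.02  -0.682]
1.0 [0.597 0.026 0.17 ] [ 0.704  0.064 -0.707]
fk err [-0.001 -0.    -0.   ] q [-0.134  0.124 -0.171  2.215  1.158  0.391 -0.129]
lam 0.3166075767844333 end [ 0.628 -0.009  0.24 ] qend [-0.159  0.161 -0.107  2.27   1.717  0.354  0.453]
[[0.002, -0.003, -0.001, -4.4, 0.2, 4.7, 0.3], [0.005, -0.006, -0.001, -8.7, 0.5, 9.3, 0.3], [0.007, -0.009, -0.002, -13, 0.9, 14, 0.3], [0.009, -0.011, -0.002, -17.4, 1.2, 18.8, 0.3], [0.011, -0.013, -0.003, -21.7, 1.6, 23.3, 0.3], [0.013, -0.015, -0.004, -26.1, 2, 28, 0.3], [0.015, -0.016, -0.005, -30.5, 2.5, 32.7, 0.3], [0.016, -0.017, -0.006, -35, 3, 37.4, 0.3], [0.018, -0.017, -0.007, -39.3, 3.4, 42, 0.3], [0.019, -0.017, -0.008, -43.6, 3.9, 46.6, 0.3]]
```

>>> {"name": "step_arm", "arguments": {"increments": [[0.002,-0.003,-0.001,-4.4,0.2,4.7,0.3],[0.005,-0.006,-0.001,-8.7,0.5,9.3,0.3],[0.007,-0.009,-0.002,-13,0.9,14,0.3],[0.009,-0.011,-0.002,-17.4,1.2,18.8,0.3],[0.011,-0.013,-0.003,-21.7,1.6,23.3,0.3],[0.013,-0.015,-0.004,-26.1,2,28,0.3],[0.015,-0.016,-0.005,-30.5,2.5,32.7,0.3],[0.016,-0.017,-0.006,-35,3,37.4,0.3],[0.018,-0.017,-0.007,-39.3,3.4,42,0.3],[0.019,-0.017,-0.008,-43.6,3.9,46.6,0.3]]}}

```text
t: 8.4
eef_pos: [0.6292, -0.0092, 0.2405]
tool_rot: [0.334, -0.325, 0.858, -0.214]
contact_force: [0.4, -0.5, -0.1]
gripper_width: 0.349
```

```bash
python3 go.py
```

```text
[-0.213  0.241  0.033  2.388  2.924  0.276  1.71 ] 2.393463602485524e-07 0.00010251184591001594
0.0 [ 0.628 -0.009  0.24 ] [ 0.713 -0.15  -0.685]
0.125 [ 0.631 -0.009  0.236] [ 0.729 -0.134 -0.671]
0.25 [ 0.632 -0.006  0.23 ] [ 0.741 -0.113 -0.662]
0.375 [ 0.631 -0.002  0.224] [ 0.748 -0.087 -0.658]
0.5 [0.628 0.003 0.216] [ 0.751 -0.058 -0.658]
0.625 [0.624 0.008 0.206] [ 0.747 -0.028 -0.664]
0.75 [0.617 0.014 0.195] [ 0.739  0.004 -0.674]
0.875 [0.608 0.02  0.183] [ 0.724  0.034 -0.689]
1.0 [0.597 0.026 0.17 ] [ 0.704  0.064 -0.707]
fk err [-0.001 -0.    -0.001] q [-0.128  0.162 -0.139  2.266  1.701  0.357  0.472]
lam 0.46268723534853834 end [0.629 0.001 0.218] qend [-0.168  0.199 -0.059  2.322  2.267  0.32   1.045]
[[0.001, -0, -0.001, -4.4, 0.5, 4.6, 0.3], [0.002, 0, -0.003, -8.8, 0.9, 9.2, 0.3], [0.003, 0.001, -0.005, -13.2, 1.4, 13.8, 0.3], [0.003, 0.002, -0.007, -17.7, 1.9, 18.5, 0.3], [0.003, 0.003, -0.009, -22.1, 2.4, 23.1, 0.3], [0.004, 0.004, -0.011, -26.5, 2.8, 27.7, 0.3], [0.003, 0.005, -0.013, -30.8, 3.3, 32.2, 0.3], [0.003, 0.007, -0.016, -35.3, 3.7, 36.9, 0.3], [0.002, 0.009, -0.019, -39.7, 4.2, 41.6, 0.3], [0.001, 0.01, -0.022, -44.2, 4.6, 46.3, 0.3]]
```

>>> {"name": "step_arm", "arguments": {"increments": [[0.001,0,-0.001,-4.4,0.5,4.6,0.3],[0.002,0,-0.003,-8.8,0.9,9.2,0.3],[0.003,0.001,-0.005,-13.2,1.4,13.8,0.3],[0.003,0.002,-0.007,-17.7,1.9,18.5,0.3],[0.003,0.003,-0.009,-22.1,2.4,23.1,0.3],[0.004,0.004,-0.011,-26.5,2.8,27.7,0.3],[0.003,0.005,-0.013,-30.8,3.3,32.2,0.3],[0.003,0.007,-0.016,-35.3,3.7,36.9,0.3],[0.002,0.009,-0.019,-39.7,4.2,41.6,0.3],[0.001,0.01,-0.022,-44.2,4.6,46.3,0.3]]}}

```text
t: 9.23
eef_pos: [0.6304, 0.0009, 0.2187]
tool_rot: [-0.212, 0.736, -0.537, 0.353]
contact_force: [0.0, 0.5, 0.6]
gripper_width: 0.349
```

```bash
python3 go.py
```

```text
[-0.213  0.241  0.033  2.388  2.924  0.276  1.71 ] 2.393463602485524e-07 0.00010251184591001594
0.0 [0.63  0.    0.218] [ 0.748 -0.067 -0.66 ]
0.125 [0.628 0.003 0.213] [ 0.748 -0.052 -0.661]
0.25 [0.625 0.006 0.208] [ 0.747 -0.035 -0.664]
0.375 [0.622 0.01  0.203] [ 0.745 -0.018 -0.667]
0.5 [0.619 0.013 0.197] [ 0.74  -0.002 -0.673]
0.625 [0.614 0.016 0.191] [ 0.734  0.015 -0.679]
0.75 [0.609 0.02  0.184] [ 0.726  0.032 -0.687]
0.875 [0.603 0.023 0.177] [ 0.716  0.048 -0.697]
1.0 [0.597 0.026 0.17 ] [ 0.704  0.064 -0.707]
fk err [-0.001 -0.    -0.001] q [-0.135  0.2   -0.093  2.317  2.241  0.319  1.075]
lam 0.858374167557256 end [0.604 0.022 0.178] qend [-0.202  0.235  0.015  2.378  2.828  0.282  1.62 ]
[[-0.001, 0.002, -0.003, -4.3, 0.4, 4.6, 0.3], [-0.003, 0.004, -0.007, -8.7, 0.8, 9.4, 0.3], [-0.004, 0.006, -0.01, -13.1, 1.1, 14.1, 0.3], [-0.007, 0.008, -0.014, -17.4, 1.5, 18.8, 0.3], [-0.009, 0.011, -0.018, -21.6, 1.8, 23.5, 0.3], [-0.012, 0.013, -0.022, -25.9, 2.1, 28.3, 0.3], [-0.015, 0.015, -0.026, -30.1, 2.4, 33, 0.3], [-0.018, 0.018, -0.031, -34.3, 2.7, 37.8, 0.3], [-0.021, 0.02, -0.035, -38.6, 2.9, 42.7, 0.3], [-0.025, 0.022, -0.04, -42.8, 3.1, 47.5, 0.3]]
```

>>> {"name": "step_arm", "arguments": {"increments": [[-0.001,0.002,-0.003,-4.3,0.4,4.6,0.3],[-0.003,0.004,-0.007,-8.7,0.8,9.4,0.3],[-0.004,0.006,-0.01,-13.1,1.1,14.1,0.3],[-0.007,0.008,-0.014,-17.4,1.5,18.8,0.3],[-0.009,0.011,-0.018,-21.6,1.8,23.5,0.3],[-0.012,0.013,-0.022,-25.9,2.1,28.3,0.3],[-0.015,0.015,-0.026,-30.1,2.4,33,0.3],[-0.018,0.018,-0.031,-34.3,2.7,37.8,0.3],[-0.021,0.02,-0.035,-38.6,2.9,42.7,0.3],[-0.025,0.022,-0.04,-42.8,3.1,47.5,0.3]]}}

```text
t: 10.07
eef_pos: [0.6059, 0.0227, 0.179]
tool_rot: [-0.044, 0.92, -0.047, 0.386]
contact_force: [0.2, -0.0, -0.4]
gripper_width: 0.351
```

```bash
cat > go2.py <<'E'
from plan import *
a=[float(v) for v in sys.argv[1:]]
qg,e1,e2=ik(W(*a[:3]),ori(a[3],0),np.array(bot.get_obs()['q']),.01)
print(qg,e1,e2,W(*a[:3]))
plan(qg,grip=a[4])
E
python3 go2.py -.07 .01 .10 60 .3;python3 go2.py -.06 .01 .03 65 .3
```

```text
[ 0.435  0.725 -0.75   2.42   2.79   1.007  2.144] 7.254780908886541e-05 0.007719030707830556 [0.626 0.038 0.1  ]
fk err [-0.    -0.001 -0.001] q [-0.158  0.236 -0.034  2.37   2.777  0.277  1.674]
lam 1.0 end [0.626 0.038 0.1  ] qend [ 0.435  0.725 -0.75   2.42   2.79   1.007  2.144]
[[0.007, 0.003, -0.027, -3, -1.8, 2.9, 0.3], [0.012, 0.007, -0.051, -5.1, -3.8, 5.4, 0.3], [0.014, 0.012, -0.069, -6.3, -6.2, 7.3, 0.3], [0.016, 0.016, -0.08, -6.7, -9, 8.2, 0.3], [0.019, 0.018, -0.082, -6.6, -12.3, 8.1, 0.3], [0.021, 0.016, -0.078, -6.4, -14.7, 7.3, 0.3]]
[-0.031  0.875 -0.206  2.42   3.003  1.293  1.722] 1.2489671727500592e-05 0.0018600808863158504 [0.636 0.039 0.03 ]
fk err [-0.    -0.001 -0.001] q [-0.158  0.236 -0.034  2.37   2.777  0.277  1.674]
lam 1.0 end [0.636 0.039 0.03 ] qend [-0.031  0.875 -0.206  2.42   3.003  1.293  1.722]
[[0.014, -0.004, -0.022, -2.3, -2.4, 0.7, 0.3], [0.026, -0.006, -0.044, -4.2, -4.9, 1.6, 0.3], [0.034, -0.006, -0.066, -5.7, -7.5, 2.7, 0.3], [0.039, -0.003, -0.085, -6.6, -9.9, 3.8, 0.3], [0.041, 0.001, -0.104, -7.2, -12.4, 4.8, 0.3], [0.04, 0.006, -0.121, -7.2, -15, 5.8, 0.3], [0.036, 0.012, -0.138, -6.9, -17.7, 6.6, 0.3], [0.031, 0.017, -0.148, -6.3, -19.7, 7, 0.3]]
```

>>> {"name": "step_arm", "arguments": {"increments": [[0.008,0,-0.022,-2.3,-2.4,0.7,0.3],[0.015,0,-0.044,-4.2,-4.9,1.6,0.3],[0.02,0.002,-0.066,-5.7,-7.5,2.7,0.3],[0.025,0.004,-0.085,-6.6,-9.9,3.8,0.3],[0.028,0.006,-0.104,-7.2,-12.4,4.8,0.3],[0.03,0.008,-0.121,-7.2,-15,5.8,0.3],[0.03,0.01,-0.138,-6.9,-17.7,6.6,0.3],[0.03,0.012,-0.148,-6.3,-19.7,7,0.3],[0.03,0.012,-0.148,-6.3,-19.7,7,0.3]]}}

```text
t: 10.82
eef_pos: [0.6342, 0.0326, 0.0258]
tool_rot: [-0.022, 0.845, 0.036, 0.533]
contact_force: [-0.4, -0.2, -1.2]
gripper_width: 0.344
```

```bash
python3 st.py
python3 - <<'E'
from h import *
snap('scene','s2.png');snap('side','d2.png')
a=cv2.imread('pics/s2.png')[130:280,180:350];b=cv2.imread('pics/d2.png')[130:280,180:350]
cv2.imwrite('pics/c2.png',cv2.resize(cv2.hconcat([a,b]),(800,353),interpolation=cv2.INTER_CUBIC))
E
```

```text
10.8167 [ 0.011  0.882 -0.234  2.425  3.011  1.293  1.748] [0.634 0.033 0.026] 0.3444601275182281 [-0.407 -0.172 -1.236]
[[ 0.428  0.085  0.9  ]
 [ 0.038 -0.996  0.076]
 [ 0.903  0.001 -0.43 ]]
```

View pics/c2.png

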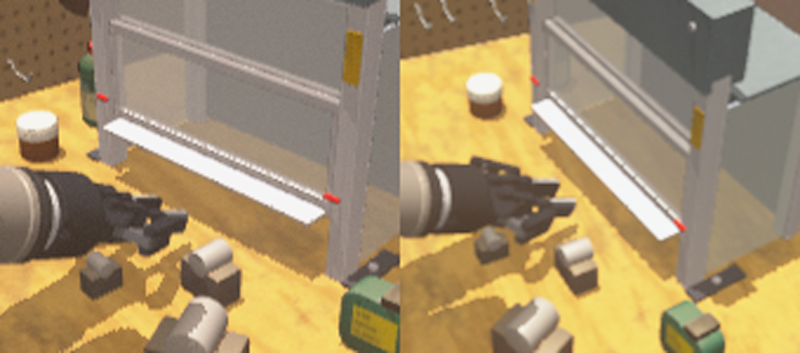

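>>> {"name": "step_arm", "arguments": {"increments": [[0.015,0.001,0,0,0,0,0.3],[0.03,0.002,0,0,0,0,0.3],[0.045,0.003,0,0,0,0,0.3],[0.045,0.003,0.003,0,0,0,0.3],[0.045,0.003,0.006,0,0,0,0.3]]}}

```text
t: 11.33
eef_pos: [0.6811, 0.0393, 0.0387]
tool_rot: [-0.026, 0.843, 0.037, 0.536]
contact_force: [1.8, -1.4, -7.5]
gripper_width: 0.353
```

>>> {"name": "step_arm", "arguments": {"increments": [[0,0,0.003,0,0,0,0.3],[0,0,0.006,0,0,0,0.3],[0,0,0.009,0,0,0,0.3],[0,0,0.012,0,0,0,0.3],[0,0,0.015,0,0,0,0.3],[0,0,0.018,0,0,0,0.3],[0,0,0.021,0,0,0,0.3]]}}

```text
t: 11.92
eef_pos: [0.679, 0.0396, 0.0572]
tool_rot: [-0.027, 0.844, 0.037, 0.535]
contact_force: [-4.8, -3.1, -8.9]
gripper_width: 0.352
```

```bash
python3 st.py
python3 - <<'E'
from h import *
snap('scene','s3.png');snap('side','d3.png')
a=cv2.imread('pics/s3.png')[130:280,180:350];b=cv2.imread('pics/d3.png')[130:280,180:350]
cv2.imwrite('pics/c3.png',cv2.resize(cv2.hconcat([a,b]),(800,353),interpolation=cv2.INTER_CUBIC))
E
```

```text
11.9167 [ 0.009  0.791 -0.228  2.35   3.008  1.131  1.743] [0.679 0.04  0.057] 0.3520018775467256 [-4.787 -3.091 -8.866]
[[ 0.426  0.091  0.9  ]
 [ 0.034 -0.996  0.085]
 [ 0.904 -0.006 -0.427]]
```

View pics/c3.png

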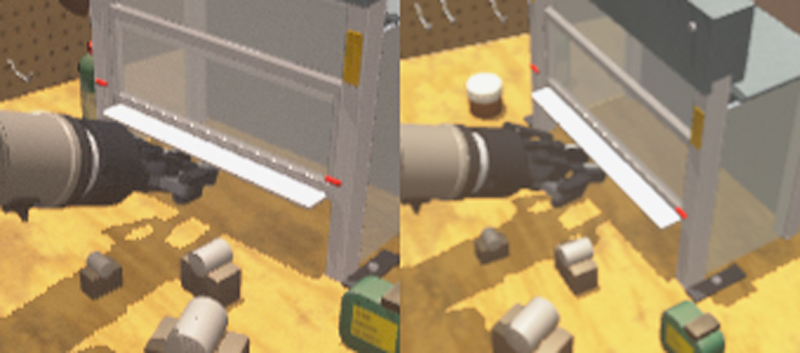

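>>> {"name": "step_arm", "arguments": {"increments": [[0,0,0.004,0,0,0,0.3],[0,0,0.008,0,0,0,0.3],[0,0,0.012,0,0,0,0.3],[0,0,0.016,0,0,0,0.3],[0,0,0.02,0,0,0,0.3],[0,0,0.024,0,0,0,0.3],[0,0,0.028,0,0,0,0.3],[0,0,0.032,0,0,0,0.3],[0,0,0.036,0,0,0,0.3],[0,0,0.04,0,0,0,0.3]]}}

```text
t: 12.85
eef_pos: [0.679, 0.0396, 0.0973]
tool_rot: [-0.027, 0.844, 0.037, 0.535]
contact_force: [-3.3, -2.8, -10.0]
gripper_width: 0.35
```

>>> {"name": "step_arm", "arguments": {"increments": [[0,0,0.004,0,0,0,0.3],[0,0,0.008,0,0,0,0.3],[0,0,0.012,0,0,0,0.3],[0,0,0.016,0,0,0,0.3],[0,0,0.02,0,0,0,0.3],[0,0,0.024,0,0,0,0.3],[0,0,0.028,0,0,0,0.3],[0,0,0.032,0,0,0,0.3],[0,0,0.034,0,0,0,0.3],[0,0,0.036,0,0,0,0.3]]}}

```text
t: 13.68
eef_pos: [0.679, 0.0396, 0.1334]
tool_rot: [-0.027, 0.844, 0.037, 0.535]
contact_force: [-3.7, -3.9, -9.0]
gripper_width: 0.353
```

```bash
python3 st.py
python3 - <<'E'
from h import *
snap('scene','s4.png');snap('side','d4.png')
a=cv2.imread('pics/s4.png')[80:280,180:350];b=cv2.imread('pics/d4.png')[80:280,180:350]
cv2.imwrite('pics/c4.png',cv2.resize(cv2.hconcat([a,b]),(800,470),interpolation=cv2.INTER_CUBIC))
E
```

```text
13.6833 [ 0.013  0.592 -0.238  2.372  2.973  0.958  1.743] [0.679 0.04  0.133] 0.3525203582125963 [-3.737 -3.867 -9.031]
[[ 0.425  0.091  0.901]
 [ 0.034 -0.996  0.085]
 [ 0.905 -0.006 -0.426]]
```

View pics/c4.png

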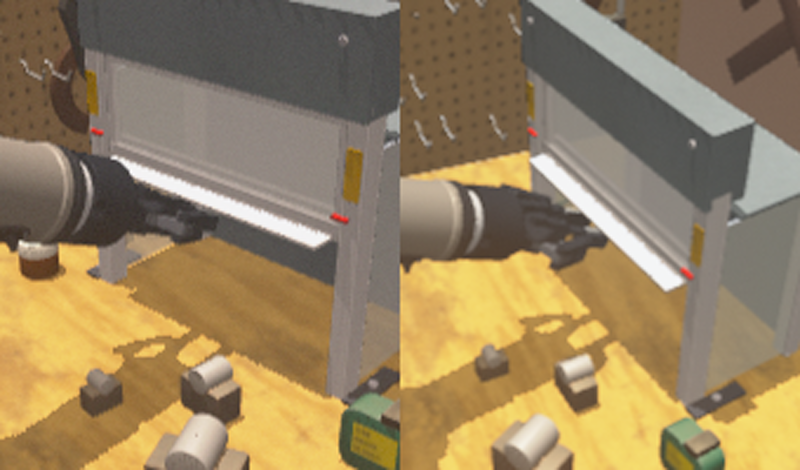

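>>> {"name": "step_arm", "arguments": {"increments": [[0,0,0.0015,0,0,0,0.3],[0,0,0.003,0,0,0,0.3],[0,0,0.0045,0,0,0,0.3],[0,0,0.006,0,0,0,0.3],[0,0,0.0075,0,0,0,0.3],[0,0,0.009,0,0,0,0.3],[0,0,0.0105,0,0,0,0.3]]}}

```text
t: 14.37
eef_pos: [0.679, 0.0396, 0.1437]
tool_rot: [-0.027, 0.844, 0.037, 0.535]
contact_force: [-2.7, -3.9, -8.3]
gripper_width: 0.352
```

>>> {"name": "step_arm", "arguments": {"increments": [[0,0,0.001,0,0,0,0.3],[0,0,0.002,0,0,0,0.3],[0,0,0.003,0,0,0,0.3]]}}

```text
t: 14.62
eef_pos: [0.679, 0.0396, 0.1467]
tool_rot: [-0.027, 0.844, 0.037, 0.535]
contact_force: [-3.6, -2.9, -9.5]
gripper_width: 0.349
```

>>> {"name": "step_arm", "arguments": {"increments": [[0,0,0.001,0,0,0,0.3],[0,0,0.002,0,0,0,0.3],[0,0,0.003,0,0,0,0.3]]}}

```text
t: 14.87
eef_pos: [0.679, 0.0396, 0.1497]
tool_rot: [-0.027, 0.844, 0.037, 0.535]
contact_force: [-1.9, -3.2, -9.3]
gripper_width: 0.351
```

>>> {"name": "step_arm", "arguments": {"increments": [[0,0,0.001,0,0,0,0.3],[0,0,0.002,0,0,0,0.3]]}}

```text
t: 15.03
eef_pos: [0.679, 0.0396, 0.1517]
tool_rot: [-0.027, 0.844, 0.037, 0.535]
contact_force: [-3.7, -2.7, -8.8]
gripper_width: 0.347
```

>>> {"name": "step_arm", "arguments": {"increments": [[0,0,0.001,0,0,0,0.3],[0,0,0.002,0,0,0,0.3]]}}

```text
t: 15.2
eef_pos: [0.679, 0.0396, 0.1537]
tool_rot: [-0.027, 0.844, 0.037, 0.535]
contact_force: [-3.4, -4.6, -9.0]
gripper_width: 0.349
```

>>> {"name": "step_arm", "arguments": {"increments": [[0,0,0.001,0,0,0,0.3],[0,0,0.002,0,0,0,0.3]]}}

```text
t: 15.37
eef_pos: [0.679, 0.0396, 0.1557]
tool_rot: [-0.027, 0.844, 0.037, 0.535]
contact_force: [-3.8, -2.9, -8.4]
gripper_width: 0.35
```

>>> {"name": "step_arm", "arguments": {"increments": [[0,0,0.001,0,0,0,0.3],[0,0,0.002,0,0,0,0.3]]}}

```text
t: 15.53
eef_pos: [0.679, 0.0396, 0.1577]
tool_rot: [-0.027, 0.844, 0.037, 0.535]
contact_force: [-4.1, -3.8, -9.1]
gripper_width: 0.349
```

>>> {"name": "step_arm", "arguments": {"increments": [[0,0,0.001,0,0,0,0.3],[0,0,0.002,0,0,0,0.3]]}}

```text
t: 15.7
eef_pos: [0.679, 0.0396, 0.1597]
tool_rot: [-0.027, 0.844, 0.037, 0.535]
contact_force: [-3.6, -3.3, -8.8]
gripper_width: 0.347
```

>>> {"name": "step_arm", "arguments": {"increments": [[0,0,0.001,0,0,0,0.3],[0,0,0.002,0,0,0,0.3]]}}

```text
t: 15.87
eef_pos: [0.679, 0.0396, 0.1617]
tool_rot: [-0.027, 0.844, 0.037, 0.535]
contact_force: [-3.5, -4.4, -9.0]
gripper_width: 0.348
```

>>> {"name": "step_arm", "arguments": {"increments": [[0,0,0.001,0,0,0,0.3],[0,0,0.002,0,0,0,0.3]]}}

```text
t: 16.03
eef_pos: [0.679, 0.0396, 0.1637]
tool_rot: [-0.027, 0.844, 0.037, 0.535]
contact_force: [-3.0, -5.4, -9.4]
gripper_width: 0.354
```

>>> {"name": "step_arm", "arguments": {"increments": [[0,0,0.001,0,0,0,0.3],[0,0,0.002,0,0,0,0.3]]}}

```text
t: 16.2
eef_pos: [0.679, 0.0396, 0.1657]
tool_rot: [-0.027, 0.844, 0.037, 0.535]
contact_force: [-2.7, -3.4, -8.5]
gripper_width: 0.352
```

```bash
python3 st.py
```

```text
16.2 [ 0.015  0.508 -0.239  2.371  2.958  0.875  1.745] [0.679 0.04  0.166] 0.3523108108924813 [-2.706 -3.425 -8.497]
[[ 0.425  0.091  0.901]
 [ 0.034 -0.996  0.085]
 [ 0.905 -0.006 -0.426]]
```

>>> {"name": "step_arm", "arguments": {"increments": [[0,0,0.001,0,0,0,0.3],[0,0,0.002,0,0,0,0.3]]}}

```text
t: 16.37
eef_pos: [0.679, 0.0396, 0.1677]
tool_rot: [-0.027, 0.844, 0.037, 0.535]
contact_force: [-2.3, -3.9, -9.8]
gripper_width: 0.352
```

>>> {"name": "step_arm", "arguments": {"increments": [[0,0,0.001,0,0,0,0.3],[0,0,0.002,0,0,0,0.3]]}}

```text
t: 16.53
eef_pos: [0.679, 0.0396, 0.1697]
tool_rot: [-0.027, 0.844, 0.037, 0.535]
contact_force: [-3.1, -4.3, -9.7]
gripper_width: 0.347
```

>>> {"name": "step_arm", "arguments": {"increments": [[0,0,0.001,0,0,0,0.3],[0,0,0.002,0,0,0,0.3]]}}

```text
t: 16.7
eef_pos: [0.679, 0.0396, 0.1717]
tool_rot: [-0.027, 0.844, 0.037, 0.535]
contact_force: [-3.4, -4.3, -9.3]
gripper_width: 0.352
```

>>> {"name": "step_arm", "arguments": {"increments": [[0,0,0.001,0,0,0,0.3],[0,0,0.002,0,0,0,0.3]]}}

```text
t: 16.87
eef_pos: [0.679, 0.0397, 0.1736]
tool_rot: [-0.027, 0.844, 0.037, 0.535]
contact_force: [-2.7, -3.8, -9.1]
gripper_width: 0.348
```

>>> {"name": "step_arm", "arguments": {"increments": [[0,0,0.001,0,0,0,0.3]]}}

```text
t: 16.95
eef_pos: [0.679, 0.0396, 0.1746]
tool_rot: [-0.027, 0.844, 0.037, 0.535]
contact_force: [-3.1, -4.5, -9.8]
gripper_width: 0.355
```

>>> {"name": "step_arm", "arguments": {"increments": [[0,0,0.001,0,0,0,0.3]]}}

```text
t: 17.03
eef_pos: [0.679, 0.0396, 0.1756]
tool_rot: [-0.027, 0.844, 0.037, 0.535]
contact_force: [-3.0, -4.3, -8.2]
gripper_width: 0.352
```

>>> {"name": "step_arm", "arguments": {"increments": [[0,0,0.001,0,0,0,0.3]]}}

```text
t: 17.12
eef_pos: [0.679, 0.0396, 0.1767]
tool_rot: [-0.027, 0.844, 0.037, 0.535]
contact_force: [-2.9, -3.6, -8.1]
gripper_width: 0.349
```

>>> {"name": "step_arm", "arguments": {"increments": [[0,0,0.001,0,0,0,0.3]]}}

```text
t: 17.2
eef_pos: [0.679, 0.0396, 0.1777]
tool_rot: [-0.027, 0.844, 0.037, 0.535]
contact_force: [-3.3, -3.7, -8.6]
gripper_width: 0.348
```

>>> {"name": "step_arm", "arguments": {"increments": [[0,0,0.001,0,0,0,0.3]]}}

```text
t: 17.28
eef_pos: [0.679, 0.0396, 0.1786]
tool_rot: [-0.027, 0.844, 0.037, 0.535]
contact_force: [-3.3, -4.2, -8.9]
gripper_width: 0.353
```

>>> {"name": "step_arm", "arguments": {"increments": [[0,0,0.001,0,0,0,0.3]]}}

```text
t: 17.37
eef_pos: [0.679, 0.0396, 0.1797]
tool_rot: [-0.027, 0.844, 0.037, 0.535]
contact_force: [-2.7, -3.7, -8.7]
gripper_width: 0.349
```

Run:
```python
from h import *
a=snap('scene','s5.png')['color'];b=snap('side','d5.png')['color']
a=cv2.imread('pics/s5.png')[80:220,190:350];b=cv2.imread('pics/d5.png')[80:220,200:340]
cv2.imwrite('pics/c5.png',cv2.resize(cv2.hconcat([a,b]),(800,373),interpolation=cv2.INTER_CUBIC))
```

```text
(no output)
```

View pics/c5.png

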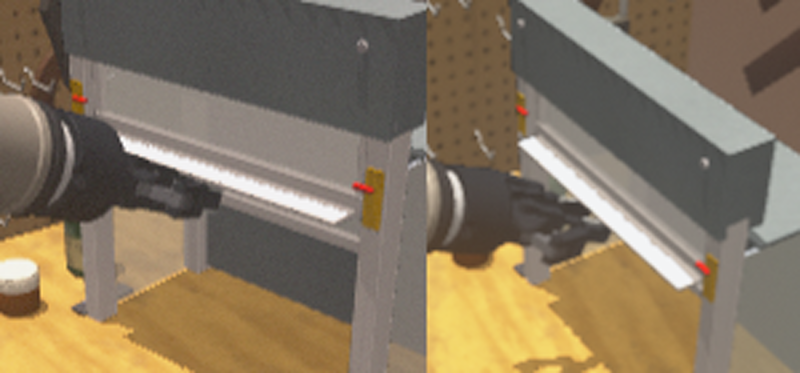

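>>> {"name": "step_arm", "arguments": {"increments": [[0,0,0.001,0,0,0,0.3]]}}

```text
t: 17.55
eef_pos: [0.679, 0.0396, 0.1806]
tool_rot: [-0.027, 0.844, 0.037, 0.535]
contact_force: [-1.9, -4.8, -9.2]
gripper_width: 0.354
```

>>> {"name": "step_arm", "arguments": {"increments": [[0,0,0.001,0,0,0,0.3]]}}

```text
t: 17.63
eef_pos: [0.679, 0.0396, 0.1816]
tool_rot: [-0.027, 0.844, 0.037, 0.535]
contact_force: [-3.2, -3.5, -8.7]
gripper_width: 0.35
```

>>> {"name": "step_arm", "arguments": {"increments": [[0,0,0.001,0,0,0,0.3]]}}

```text
t: 17.72
eef_pos: [0.679, 0.0396, 0.1826]
tool_rot: [-0.027, 0.844, 0.037, 0.535]
contact_force: [-3.9, -4.5, -10.5]
gripper_width: 0.352
```

>>> {"name": "step_arm", "arguments": {"increments": [[0,0,0.001,0,0,0,0.3]]}}

```text
t: 17.8
eef_pos: [0.679, 0.0396, 0.1834]
tool_rot: [-0.027, 0.844, 0.037, 0.535]
contact_force: [-2.3, -3.1, -11.3]
gripper_width: 0.348
```

>>> {"name": "step_arm", "arguments": {"increments": [[0,0,0.001,0,0,0,0.3]]}}

```text
t: 17.88
eef_pos: [0.679, 0.0397, 0.1844]
tool_rot: [-0.027, 0.844, 0.037, 0.535]
contact_force: [-3.1, -3.5, -11.2]
gripper_width: 0.351
```

>>> {"name": "step_arm", "arguments": {"increments": [[0,0,0.001,0,0,0,0.3]]}}

```text
t: 17.97
eef_pos: [0.679, 0.0397, 0.1852]
tool_rot: [-0.027, 0.844, 0.037, 0.535]
contact_force: [-2.5, -3.9, -11.4]
gripper_width: 0.347
```

>>> {"name": "step_arm", "arguments": {"increments": [[0,0,0.001,0,0,0,0.3]]}}

```text
t: 18.05
eef_pos: [0.679, 0.0396, 0.1862]
tool_rot: [-0.027, 0.844, 0.037, 0.534]
contact_force: [-2.8, -4.9, -12.3]
gripper_width: 0.353
```

>>> {"name": "step_arm", "arguments": {"increments": [[0,0,0,0,0,0,0.3],[0,0,0,0,0,0,0.3],[0,0,0,0,0,0,0.3],[0,0,0,0,0,0,0.3],[0,0,0,0,0,0,0.3]]}}

```text
t: 18.47
eef_pos: [0.679, 0.0396, 0.1863]
tool_rot: [-0.027, 0.844, 0.037, 0.535]
contact_force: [-3.3, -4.5, -9.4]
gripper_width: 0.354
```

>>> {"name": "step_arm", "arguments": {"increments": [[0,0,-0.003,0,0,0,0.3],[0,0,-0.008,0,0,0,0.3],[0,0,-0.02,0,0,0,0.3],[-0.015,-0.001,-0.035,0,0,0,0.3],[-0.03,-0.003,-0.05,0,0,0,0.3]]}}

```text
t: 18.88
eef_pos: [0.6537, 0.0398, 0.1418]
tool_rot: [-0.029, 0.84, 0.038, 0.541]
contact_force: [0.4, -0.3, -1.0]
gripper_width: 0.352
```

Run:
```python
from h import *
o=bot.get_obs();print(o['q'],o['eef_pos'],o['contact_force'])
a=snap('scene','s6.png')['color'];b=snap('side','d6.png')['color']
a=cv2.imread('pics/s6.png')[80:280,190:350];b=cv2.imread('pics/d6.png')[80:280,180:340]
cv2.imwrite('pics/c6.png',cv2.resize(cv2.hconcat([a,b]),(800,500),interpolation=cv2.INTER_CUBIC))
```

```text
[ 0.02923027  0.57013825 -0.26695516  2.42975069  2.9662652   1.00794713
  1.74772508] [0.65372852 0.03982154 0.1418299 ] [ 0.35752979 -0.31903117 -0.99742584]
```

View pics/c6.png

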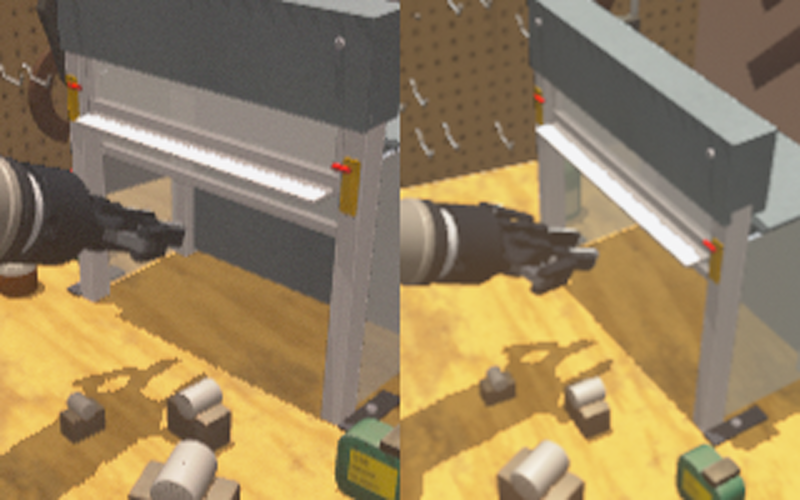

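Run:
```python
from h import *
np.set_printoptions(precision=3,suppress=True)
s=bot.read_camera('scene');d=bot.read_camera('side')
for p in [(242,296),(282.5,304.5)]: print(onz(s,*p,0))
# side corners (crop offset 400->(150)): left bottom (538,265)->(219,282.5); bottom front right (605,288)->(252.5,294)
for p in [(219.5,277),(237,293),(252.5,284)]: print('side',onz(d,*p,0))
for c in ('scene','side'): print([(x['conf'],x['location'][0]*512,x['location'][1]*384) for x in bot.place_of('bearing_block',c)])
a=cv2.imread('pics/s6.png')[215:315,200:320];b=cv2.imread('pics/d6.png')[215:315,180:300]
cv2.imwrite('pics/c7.png',cv2.resize(cv2.hconcat([a,b]),(800,333),interpolation=cv2.INTER_CUBIC))
```

```text
[ 0.484 -0.118  0.   ]
[ 0.526 -0.182  0.   ]
side [ 0.486 -0.108  0.   ]
side [ 0.505 -0.168  0.   ]
side [ 0.548 -0.161  0.   ]
[(0.98, 265.1136, 253.9008), (0.67, 261.9904, 296.2176), (0.54, 223.3856, 253.78560000000002)]
[(0.69, 235.8784, 282.2016), (0.63, 253.9008, 248.2944), (0.54, 219.1872, 237.50400000000002)]
```

View pics/c7.png

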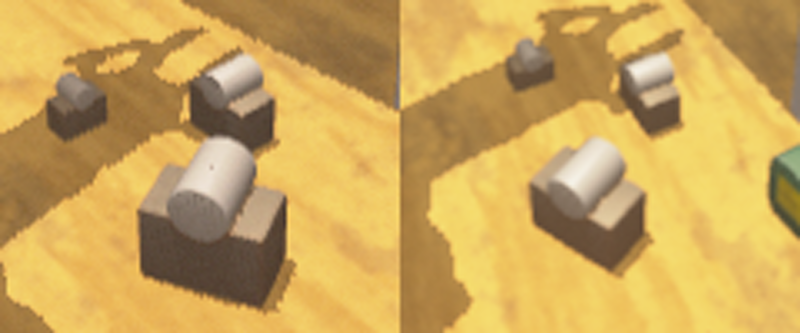

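Run:
```python
from h import *
np.set_printoptions(precision=3,suppress=True)
s=bot.read_camera('scene');d=bot.read_camera('side')
A=[onz(d,*p,0) for p in [(220,283.4),(244.2,296.6),(253.5,286.4)]]
print(*A, 'backleft',A[0]+A[2]-A[1])
B=[onz(s,*p,0) for p in [(242.3,297),(280.5,307),(286.5,292)]]; print(*B,B[0]+B[2]-B[1])
```

```text
[ 0.48  -0.125  0.   ] [ 0.516 -0.184  0.   ] [ 0.548 -0.168  0.   ] backleft [ 0.512 -0.109  0.   ]
[ 0.482 -0.12   0.   ] [ 0.519 -0.184  0.   ] [ 0.553 -0.164  0.   ] [ 0.517 -0.1    0.   ]
```

```bash
cat > go3.py <<'E'
from plan import *
a=[float(v) for v in sys.argv[1:]]  # world x y z tilt yaw grip
qg,e1,e2=ik(np.array(a[:3]),ori(a[3],0,a[4]),np.array(bot.get_obs()['q']),.01)
print(qg,e1,e2)
q0=np.array(bot.get_obs()['q'])
print(np.array([fk(q0+(qg-q0)*l)[0] for l in np.linspace(0,1,6)]))
plan(qg,grip=a[5])
E
python3 go3.py .578 -.02 .10 40 -5 .5; python3 go3.py .563 -.052 .02 36 -5 .5
```

```text
[-0.116  0.37  -0.056  2.404  2.615  0.361  1.884] 4.560238138650707e-06 0.0017255874490277139
[[ 0.65   0.037  0.14 ]
 [ 0.641  0.018  0.127]
 [ 0.629  0.001  0.116]
 [ 0.614 -0.011  0.108]
 [ 0.597 -0.018  0.103]
 [ 0.578 -0.02   0.1  ]]
fk err [-0.002 -0.001  0.   ] q [ 0.03   0.569 -0.265  2.432  2.965  1.001  1.748]
lam 1.0 end [ 0.578 -0.02   0.1  ] qend [-0.116  0.37  -0.056  2.404  2.615  0.361  1.884]
[[-0.009, -0.019, -0.014, -1.9, 5.3, -2.5, 0.5], [-0.021, -0.036, -0.024, -2.9, 10.4, -4.8, 0.5], [-0.037, -0.048, -0.032, -2.9, 15.6, -6.9, 0.5], [-0.054, -0.055, -0.037, -2.1, 20.6, -8.7, 0.5], [-0.072, -0.057, -0.04, -0.4, 25.2, -10.1, 0.5]]
[ 0.031  0.549 -0.121  2.4    2.807  0.454  1.782] 2.098119222658018e-06 0.0008416803173888549
[[ 0.65   0.037  0.14 ]
 [ 0.639  0.016  0.111]
 [ 0.624 -0.004  0.084]
 [ 0.606 -0.022  0.06 ]
 [ 0.586 -0.038  0.039]
 [ 0.563 -0.052  0.02 ]]
fk err [-0.002 -0.001  0.   ] q [ 0.03   0.569 -0.265  2.432  2.965  1.001  1.748]
lam 1.0 end [ 0.563 -0.052  0.02 ] qend [ 0.031  0.549 -0.121  2.4    2.807  0.454  1.782]
[[-0.01, -0.019, -0.027, -0.8, 5.4, -1.9, 0.5], [-0.023, -0.038, -0.052, -1.3, 10.9, -3.8, 0.5], [-0.04, -0.056, -0.075, -1.5, 16.6, -5.7, 0.5], [-0.06, -0.073, -0.098, -1.2, 22.5, -7.7, 0.5], [-0.084, -0.088, -0.118, -0.5, 28.5, -9.8, 0.5], [-0.087, -0.089, -0.12, -0.4, 29.2, -10, 0.5]]
```

>>> {"name": "step_arm", "arguments": {"increments": [[-0.009,-0.019,-0.014,-1.9,5.3,-2.5,0.5],[-0.021,-0.036,-0.024,-2.9,10.4,-4.8,0.5],[-0.037,-0.048,-0.032,-2.9,15.6,-6.9,0.5],[-0.054,-0.055,-0.037,-2.1,20.6,-8.7,0.5],[-0.072,-0.057,-0.04,-0.4,25.2,-10.1,0.5],[-0.072,-0.057,-0.04,-0.4,25.2,-10.1,0.5]]}}

```text
t: 19.78
eef_pos: [0.5791, -0.0195, 0.1003]
tool_rot: [0.014, 0.939, -0.042, 0.341]
contact_force: [0.6, -0.0, 1.2]
gripper_width: 0.248
```

```bash
python3 st.py; python3 go3.py .564 -.052 .018 36 -5 .5
```

```text
19.7833 [-0.072  0.371 -0.105  2.4    2.572  0.364  1.932] [ 0.579 -0.02   0.1  ] 0.24793586813764115 [ 0.563 -0.015  1.16 ]
[[ 0.764 -0.09   0.639]
 [-0.07  -0.996 -0.056]
 [ 0.641 -0.002 -0.767]]
[ 0.089  0.558 -0.187  2.394  2.748  0.464  1.857] 1.573213792469195e-06 0.0006303213337401941
[[ 0.578 -0.02   0.1  ]
 [ 0.576 -0.028  0.083]
 [ 0.574 -0.035  0.067]
 [ 0.571 -0.041  0.051]
 [ 0.568 -0.047  0.034]
 [ 0.564 -0.052  0.018]]
fk err [-0.001 -0.001 -0.   ] q [-0.072  0.371 -0.105  2.4    2.572  0.364  1.932]
lam 1.0 end [ 0.564 -0.052  0.018] qend [ 0.089  0.558 -0.187  2.394  2.748  0.464  1.857]
[[-0.004, -0.014, -0.031, -0.4, 1.5, 0, 0.5], [-0.009, -0.026, -0.063, -0.2, 3, 0.1, 0.5], [-0.014, -0.032, -0.082, 0.2, 3.9, 0.1, 0.5]]
```

>>> {"name": "step_arm", "arguments": {"increments": [[-0.01,-0.01,-0.018,-0.4,1.5,0,0.5],[-0.014,-0.02,-0.04,-0.2,3,0,0.5],[-0.015,-0.028,-0.062,0,3.5,0,0.5],[-0.015,-0.033,-0.083,0.2,3.9,0.1,0.5],[-0.015,-0.033,-0.083,0.2,3.9,0.1,0.5]]}}

```text
t: 20.2
eef_pos: [0.563, -0.0536, 0.0119]
tool_rot: [0.014, 0.951, -0.041, 0.307]
contact_force: [0.3, -0.7, -0.5]
gripper_width: 0.251
```

```bash
python3 st.py
python3 - <<'E'
from h import *
snap('scene','s8.png');snap('side','d8.png')
a=cv2.imread('pics/s8.png')[200:310,190:310];b=cv2.imread('pics/d8.png')[200:310,180:300]
cv2.imwrite('pics/c8.png',cv2.resize(cv2.hconcat([a,b]),(800,367),interpolation=cv2.INTER_CUBIC))
E
```

```text
20.2 [ 0.095  0.572 -0.189  2.398  2.756  0.476  1.854] [ 0.563 -0.054  0.012] 0.2510405550680107 [ 0.281 -0.662 -0.526]
[[ 0.808 -0.087  0.582]
 [-0.07  -0.996 -0.053]
 [ 0.585  0.002 -0.811]]
```

View pics/c8.png

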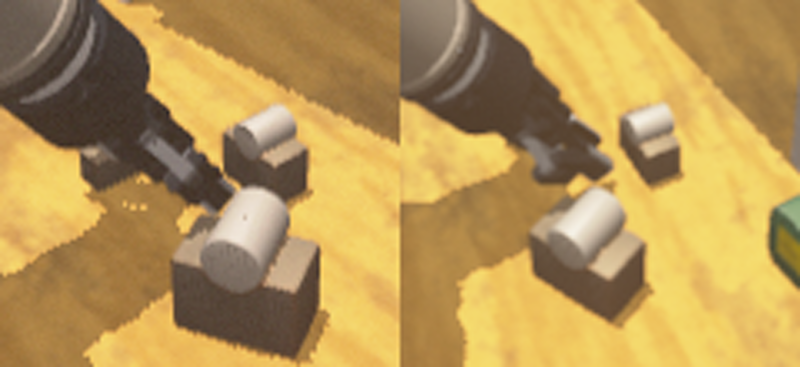

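>>> {"name": "step_arm", "arguments": {"increments": [[0.006,-0.002,0.003,0,0,0,0.5],[0.012,-0.003,0.003,0,0,0,0.5],[0.02,-0.004,0.003,0,0,0,0.5],[0.028,-0.004,0.003,0,0,0,0.5],[0.036,-0.003,0.003,-0.2,-2.4,0,0.5],[0.044,-0.002,0.004,-0.4,-4.8,0,0.5],[0.052,-0.001,0.005,-0.6,-7.2,0,0.5],[0.06,0,0.005,-0.8,-9.6,0,0.5],[0.068,0.001,0.006,-1,-12,0,0.5],[0.076,0.002,0.006,-1.2,-14.4,0,0.5]]}}

```text
t: 21.13
eef_pos: [0.6409, -0.0504, 0.0217]
tool_rot: [0.019, 0.903, -0.039, 0.426]
contact_force: [-0.9, -0.0, -0.1]
gripper_width: 0.251
```

```bash
python3 st.py
python3 - <<'E'
from h import *
snap('scene','s9.png');snap('side','d9.png')
a=cv2.imread('pics/s9.png')[100:300,200:360];b=cv2.imread('pics/d9.png')[100:300,190:350]
cv2.imwrite('pics/c9.png',cv2.resize(cv2.hconcat([a,b]),(800,500),interpolation=cv2.INTER_CUBIC))
E
```

```text
21.1333 [ 0.121  0.707 -0.24   2.35   2.847  0.82   1.802] [ 0.641 -0.05   0.022] 0.25081987514352455 [-0.872 -0.016 -0.135]
[[ 0.633 -0.087  0.769]
 [-0.054 -0.996 -0.068]
 [ 0.772  0.001 -0.636]]
```

View pics/c9.png

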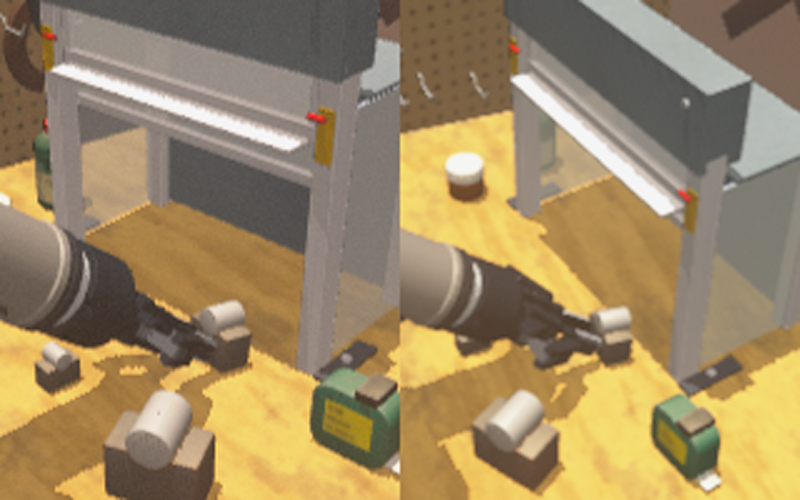

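```bash
cat > loc.py <<'E'
from h import *
np.set_printoptions(precision=3,suppress=True)
h=[.6968,.0348,.0901];c,k=np.cos(h[2]),np.sin(h[2])
def H(w): e=np.array(w[:2])-h[:2]; return np.array([c*e[0]+k*e[1],-k*e[0]+c*e[1]])
for cam in ('scene','side'):
    d=bot.read_camera(cam)
    for n,z in (('block_mid',.026),('bearing_block',0)):
        for x in bot.place_of(n,cam):
            p=x['location'][0]*512,x['location'][1]*384;print(cam,n,round(x['conf'],2),np.round(p),H(onz(d,*p,z)))
E
python3 loc.py
python3 - <<'E'
import cv2
a=cv2.imread('pics/s9.png')[210:260,260:330];b=cv2.imread('pics/d9.png')[210:260,250:320]
cv2.imwrite('pics/c9b.png',cv2.resize(cv2.hconcat([a,b]),(798,285),interpolation=cv2.INTER_CUBIC))
E
```

```text
scene block_mid 0.89 [265. 279.] [-0.184 -0.152]
scene block_mid 0.7 [286. 234.] [-0.048 -0.086]
scene block_mid 0.62 [220. 246.] [-0.176 -0.014]
scene bearing_block 0.89 [283. 241.] [-0.047 -0.076]
scene bearing_block 0.79 [222. 250.] [-0.162 -0.001]
scene bearing_block 0.62 [265. 295.] [-0.194 -0.161]
side block_mid 0.8 [272. 231.] [-0.045 -0.08 ]
side block_mid 0.58 [237. 271.] [-0.188 -0.147]
side block_mid 0.5 [220. 235.] [-0.166 -0.023]
side bearing_block 0.86 [239. 282.] [-0.19  -0.158]
side bearing_block 0.57 [270. 241.] [-0.054 -0.087]
side bearing_block 0.44 [220. 237.] [-0.161 -0.006]
```

View pics/c9b.png

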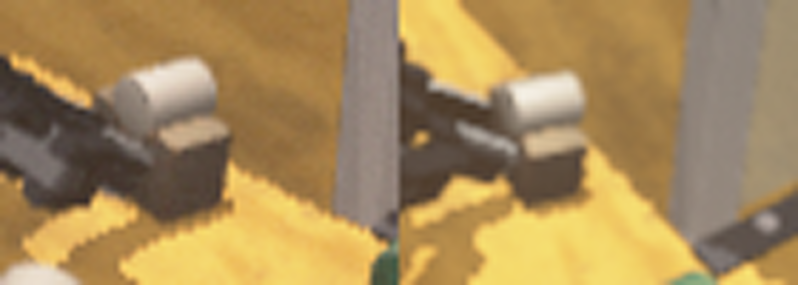

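>>> {"name": "step_arm", "arguments": {"increments": [[0.008,0.001,0,-0.2,-2.4,0,0.5],[0.016,0.002,0,-0.4,-4.8,0,0.5],[0.024,0.002,0,-0.6,-7.2,0,0.5],[0.032,0.003,0,-0.8,-9.6,0,0.5],[0.04,0.004,0,-1,-12,0,0.5],[0.048,0.004,0,-1.1,-13.5,0,0.5],[0.056,0.005,0,-1.1,-13.5,0,0.5]]}}

```text
t: 22.12
eef_pos: [0.6949, -0.0458, 0.0194]
tool_rot: [0.023, 0.848, -0.037, 0.528]
contact_force: [-0.3, -0.0, -0.5]
gripper_width: 0.249
```

```bash
python3 st.py; python3 loc.py
python3 - <<'E'
from h import *
snap('scene','s10.png');snap('side','d10.png')
a=cv2.imread('pics/s10.png')[80:280,210:370];b=cv2.imread('pics/d10.png')[80:280,200:360]
cv2.imwrite('pics/c10.png',cv2.resize(cv2.hconcat([a,b]),(800,500),interpolation=cv2.INTER_CUBIC))
E
```

```text
22.1167 [ 0.116  0.876 -0.247  2.29   2.922  1.156  1.775] [ 0.695 -0.046  0.019] 0.2493945721790392 [-0.284 -0.037 -0.498]
[[ 0.441 -0.087  0.893]
 [-0.038 -0.996 -0.078]
 [ 0.897  0.    -0.442]]
scene block_mid 0.73 [222. 244.] [-0.167 -0.013]
scene block_mid 0.72 [265. 281.] [-0.187 -0.154]
scene block_mid 0.66 [303. 224.] [ 0.007 -0.089]
scene block_mid 0.4 [260. 143.] [0.284 0.315]
scene bearing_block 0.83 [298. 231.] [ 0.007 -0.076]
scene bearing_block 0.67 [223. 255.] [-0.171 -0.018]
scene bearing_block 0.6 [264. 295.] [-0.197 -0.16 ]
side block_mid 0.77 [289. 222.] [ 0.012 -0.076]
side block_mid 0.56 [236. 271.] [-0.19  -0.146]
side block_mid 0.37 [218. 234.] [-0.17  -0.019]
side bearing_block 0.76 [289. 232.] [ 0.005 -0.086]
side bearing_block 0.49 [220. 237.] [-0.161 -0.007]
```

View pics/c10.png

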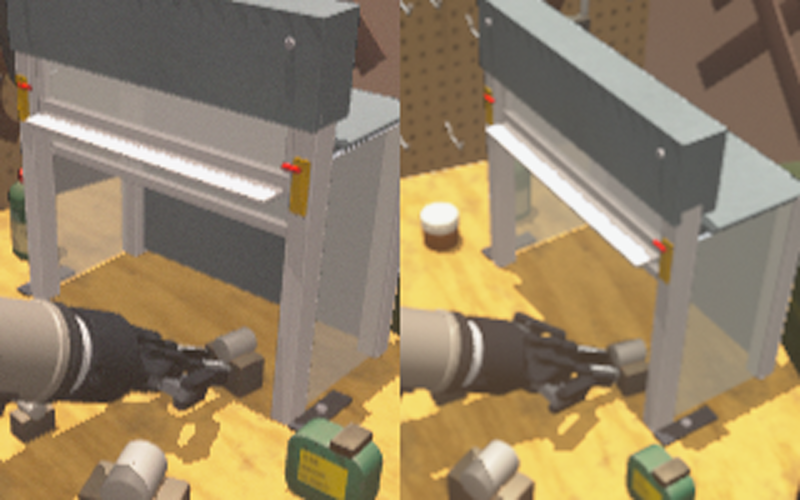

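>>> {"name": "step_arm", "arguments": {"increments": [[0.008,0.001,0,0,0,0,0.5],[0.016,0.002,0,0,0,0,0.5],[0.024,0.003,0,0,0,0,0.5],[0.032,0.004,0,0,0,0,0.5],[0.038,0.005,0,0,0,0,0.5],[0.042,0.005,0,0,0,0,0.5],[0.042,0.005,0,0,0,0,0.5],[0.042,0.005,0,0,0,0,0.5],[0.042,0.005,0,0,0,0,0.5],[0.042,0.005,0,0,0,0,0.5]]}}

```text
t: 23.35
eef_pos: [0.7372, -0.0406, 0.0207]
tool_rot: [0.023, 0.848, -0.037, 0.528]
contact_force: [0.1, -0.1, -0.2]
gripper_width: 0.245
```

```bash
python3 st.py; python3 loc.py|grep -v -- '\[-'
```

```text
23.35 [ 0.103  0.877 -0.242  2.202  2.907  1.073  1.792] [ 0.737 -0.041  0.021] 0.24537176490117615 [ 0.113 -0.113 -0.157]
[[ 0.439 -0.087  0.894]
 [-0.038 -0.996 -0.078]
 [ 0.898  0.    -0.441]]
scene block_mid 0.63 [315. 214.] [ 0.059 -0.081]
scene bearing_block 0.71 [309. 222.] [ 0.054 -0.071]
side block_mid 0.49 [300. 218.] [ 0.044 -0.08 ]
side bearing_block 0.46 [301. 229.] [ 0.042 -0.093]
```

>>> {"name": "step_arm", "arguments": {"increments": [[-0.004,0,0,0,0,0,0.5],[-0.012,-0.001,0,0,0,0,0.5],[-0.025,-0.002,0.001,0,0,0,0.5],[-0.04,-0.002,0.003,0,0,0,0.5],[-0.055,-0.003,0.006,0,0,0,0.5],[-0.07,-0.003,0.008,0,0,0,0.5],[-0.085,-0.003,0.01,0,0,0,0.5],[-0.095,-0.003,0.012,0,0,0,0.5],[-0.095,-0.003,0.012,0,0,0,0.5],[-0.095,-0.003,0.012,0,0,0,0.5]]}}

```text
t: 24.48
eef_pos: [0.6423, -0.0435, 0.0327]
tool_rot: [0.023, 0.848, -0.037, 0.528]
contact_force: [0.8, -0.5, 0.0]
gripper_width: 0.247
```

```bash
python3 st.py; python3 loc.py|grep -v -- '\[-'
python3 - <<'E'
from h import *
snap('scene','s11.png');snap('side','d11.png')
a=cv2.imread('pics/s11.png')[80:300,190:390];b=cv2.imread('pics/d11.png')[80:300,180:380]
cv2.imwrite('pics/c11.png',cv2.resize(cv2.hconcat([a,b]),(800,440),interpolation=cv2.INTER_CUBIC))
E
```

```text
24.4833 [ 0.12   0.853 -0.27   2.409  2.911  1.252  1.765] [ 0.642 -0.043  0.033] 0.24721437808292163 [ 0.809 -0.469  0.039]
[[ 0.439 -0.087  0.894]
 [-0.038 -0.996 -0.078]
 [ 0.898 -0.    -0.441]]
scene block_mid 0.9 [315. 214.] [ 0.057 -0.083]
scene bearing_block 0.87 [311. 223.] [ 0.055 -0.075]
side block_mid 0.56 [302. 218.] [ 0.05  -0.084]
side bearing_block 0.72 [301. 216.] [ 0.072 -0.052]
side bearing_block 0.45 [299. 226.] [ 0.042 -0.083]
```

View pics/c11.png

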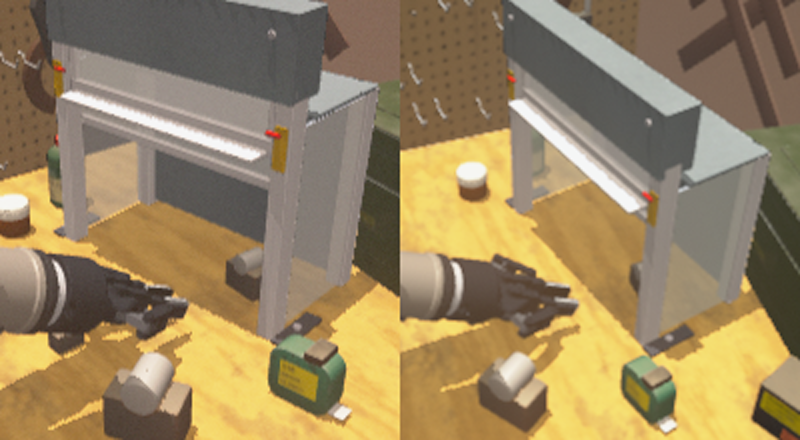

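```bash
python3 -c "
from station import bot
print(bot.hand_in()); print(bot.get_obs()['t'])"
```

```text
the job is handed in; nothing more can be done
None
the job is handed in; nothing more can be done
```

I raised the sash from below by its lip until it met the buffer, then pushed the middle-sized bearing block under it and into the hood. The job is handed in; no verdict is reported.

**Sash:** The lifting force rose from about 9 N to 12.3 N once the sash reached the buffer, so about 3 N is pressing on it, well under the 14 N limit. After I let go, the red pointers stayed at the same pixels inside the yellow bands, both before and after the block was pushed in.

**Bearing block:** It stands upright about 50 mm behind the sash and 83 mm right of the hood's middle. The position readings varied by about 10 mm. One low-confidence reading from the side camera put it at 72 mm behind and 52 mm right, which is still inside the limits.

**Everything else:** The jar, tape measure and oil can look untouched in the last pictures, though I did not measure their positions again. The arm is backed off with a contact force of about 0.9 N, within the sensor noise. About 24.5 s had passed when I handed in.

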